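Upend a slugged post heavy end down

ROBOT

A 6-joint arm with a two-finger parallel gripper is mounted at the origin on the work surface. World frame = base frame: x ahead of the robot, y to its left, z up, the work surface at z = 0. Lengths are in mm, angles in rad, forces in N, time in s.
With the tool pointing down it reaches from about 300 to 775 mm from the base axis. Payload 14.6 kg.
Tool frame: the origin (TCP) lies midway between the tips of the shut fingers; the grasp point (between the pads) lies 19 mm behind it (manip.tcp_to_grasp is the distance from the TCP to the grasp point, in mm); z points along the fingers, x is the direction in which the jaws open and shut, and the axes are right-handed (so a half turn about z gives the same grasp; the last joint's range is limited). The gripper opens to 94 mm and grips with 3 to 60 N. Pads are 16 mm wide; open, the fingers measure 119 mm over their backs; the gripper's body (75 mm by 177 mm) begins 78 mm behind the grasp point.
Start: joints at [1.217, 0.3, 1.521, -0, 1.321, -0.067], TCP at [155.584, 527.525, 205.446] pointing down, gripper open.
Joint ranges: [-3.03, 3.03], [-0.79, 2.21], [0.23, 2.52], [-1.04, 4.18], [0, 3.07], [-2.55, 2.55]. Speed limits (rad/s): [2.22, 2.22, 2.57, 3.14, 3.14, 3.14].

INTERFACE

Orientations are given as [roll, pitch, yaw] about the fixed x, y, z axes, in that order (R = Rz(yaw) Ry(pitch) Rx(roll)).
In Python, from cell import manip gives the robot as it stands.
- The arm moves only by the tool arm_command, never from a script. Its argument "steps" is a list of rows, each a list of 3 entries, a list of its own where there are three numbers: the opening, from 0 (shut) to 1 (fully open), then the shift along the tool's x, y, z in cm, then the turn about the tool's z in rad. A call has 1 to 5 rows; each row shifts and turns the commanded pose from where the row before left it, along the tool's axes as they then stand; what a row does not reach is not made up. A row lasts 1/12 s, in which the tool goes at most 41.7 mm and 7.16 degrees, less where a joint would pass 70% of its speed; a pose out of reach is approached as far as the arm can. A call with a gripper value outside its range is refused whole. The fingers move at their own pace and stop on an object; "force" is the grip in N (left out, the last holds). Time passes only in rows, so rows that do not move let the fingers close. It gives the time, the measured TCP pose, the force and the opening at its end, in the units of the state.
- manip.read_state(): the state, without advancing time (a new reading comes with each control period).
- manip.camera(name): name is "scene" or "top" or "wrist"; returns (picture, depth): 400x640x3 uint8, red, green, blue; 400x640 float32, mm along the optical axis (not along the pixel's ray), 0 where there is no reading.
- manip.calibration(name): a dict with "fx", "fy", "cx", "cy" (pixels), "R" (3x3) and "t" (3): a world point X has camera coordinates R X + t; the wrist camera has in their place "tool_from_camera" (4x4, takes a point from camera to tool coordinates, whose origin is the TCP and whose axes are the tool frame's). Camera axes: x right, y down, z forward; pixel columns grow to the right and rows downward; lengths in mm; the calibration is good to about 2 mm. A picture is of the moment at which its call begins: read the wrist's pose just before it. calibration takes no time and is no camera call.
- manip.sign_off(): hands the job in, once; it reports no verdict.
The state is a dict: "clock": time; "joints": joint angles; "qd": joint speeds; "effort": joint torques, N m; "eef_pos": TCP position; "eef_rot": TCP orientation; "wrist_force": force on the tool from outside, world axes, zero at the start; "moment": the same for the moment, N m; "finger_gap": finger opening in mm.
Only numpy, scipy, OpenCV 4.12 (cv2) and the standard library are available. Lean on these libraries where they do the work, as an engineer would, in place of code of your own. Each camera call takes 0.05 s, during which the arm holds its last target.

TASK

Push the front post sideways off the rails, fully home against the wall of the tilting cradle, leaving the waiting post behind it on the rails. Feel which end of the post is the heavy one by pressing or lifting one end of the level cradle a little, then tip the cradle all the way over that side so the post stands upright in it, heavy end down. Never tip it far the other way, light end down, and leave the nut, the offcut and the hammer where they lie.

Things in the scene. Friction and masses are not known exactly. Their poses are not given: they have to be found in the camera images.
- fixture: grey upending fixture, fixed. Origin on the table under the cradle's middle; x points from rails to cradle (away from the robot), y left along the cradle. Base plate x = -0.245 to 0.065, y = +-0.10, 8 mm thick. Two rails along x at y = +-0.035, tops at z = 0.133, x = -0.235 to -0.027, then the cradle. Bearing pillar behind the cradle: x = 0.027 to 0.041, y = +-0.03, top at z = 0.146
- cradle (a joint): tilt of the aluminium cradle about a level axis along fixture x: 0 level (start), positive = left (+y) end down, upright at stops at +1.571 and -1.571 rad. It stays where left: 0.35 N m of rubbing friction, no spring. With the post in it, pressing an end tab slowly down takes about 1 to 2 N at the heavy end, 5 to 7 N at the light end
- pivot (a point): cradle's middle, on its tilt axis, z = 0.130; turns with the cradle (y along it, z up from its floor). Floor: 4 mm thick, top 2 mm above the axis and 1 mm below the rails, x = -0.020 to 0.024, y = +-0.110. Open towards the rails; far wall, inner face at x = 0.019, 26 mm high. Lips across it at y = +-0.072 to +-0.076, 22 mm high: the upright post stands on one
- tab_left (a point): on the upper face of the left (+y) end tab, 98 mm from the tilt axis, 12 mm in from the cradle's end; turns with the cradle. Each tab is the floor run on outside the lip, 34 mm long, 44 mm wide, 4 mm thick, free above and below, for pressing, lifting or pinching
- tab_right (a point): the same on the right (-y) end tab
- post_a: square steel tube post, 36 x 36 x 130 mm, 0.6 to 0.9 kg. A slug hidden in one end puts its centre of mass 27 mm from the middle; both ends look alike and which is heavy differs. Origin: centre of its underside as it lies; y along its length (heavy sense unknown). One of two: the front post has fixture x near -0.08, the waiting post near -0.175
- post_b: square steel tube post, 36 x 36 x 130 mm, 0.6 to 0.9 kg. A slug hidden in one end puts its centre of mass 27 mm from the middle; both ends look alike and which is heavy differs. Origin: centre of its underside as it lies; y along its length (heavy sense unknown). It is the front or the waiting post
- nut: round steel nut, 28 mm across, 14 mm high, loose on the fixture's base plate below the rails. A bystander, to be left where it is. Origin: centre of its underside
- offcut: steel offcut 50 x 20 x 12 mm, loose on the base plate below the rails. A bystander, to be left where it is. Origin: centre of its underside
- hammer: hammer lying on the table to the left, its length roughly along x. A bystander, to be left where it is. Origin: centre of its underside
There are look-alikes about, which are no part of the job. What is shaped like the post_b but brown or purple is not meant.

How it is judged (in metres and radians):
On the way:
1. the front post lies in the level cradle, home against its wall (((x of post_a in the frame of fixture between -0.007 and 0.012 m and y of post_a in the frame of fixture between -0.02 and 0.02 m and z of post_a in the frame of fixture between 0.12 and 0.142 m and angle between post_a's own y axis and vertical between 1.47 and 1.67 rad and angle between post_a's own z axis and vertical below 0.1 rad) or (x of post_b in the frame of fixture between -0.007 and 0.012 m and y of post_b in the frame of fixture between -0.02 and 0.02 m and z of post_b in the frame of fixture between 0.12 and 0.142 m and angle between post_b's own y axis and vertical between 1.47 and 1.67 rad and angle between post_b's own z axis and vertical below 0.1 rad)) and value of joint cradle between -0.1 and 0.1 rad), for 0.2 s.
At the end, for the whole second after the job is handed in: The cradle is tipped fully over (within 0.1 rad of its stop) and the front post stands in it at rest, heavy end down, within 0.1 rad of vertical; the waiting post still lies on the rails within 15 mm of where it was (((height (world z) of post_a_c1 below 0.1 m and angle between the y axis of post_a and the z axis of fixture, either way round below 0.1 rad and x of post_a in the frame of fixture between -0.012 and 0.014 m and y of post_a in the frame of fixture between -0.02 and 0.02 m and z of post_a in the frame of fixture between 0.108 and 0.138 m and linear speed of post_a below 0.02 m/s and angular speed of post_a below 0.1 rad/s and x of post_b in the frame of fixture between -0.195 and -0.15 m and distance of post_b from where it was at the start of the episode below 0.015 m and angle between post_b's own z axis and vertical below 0.1 rad) or (height (world z) of post_b_c1 below 0.1 m and angle between the y axis of post_b and the z axis of fixture, either way round below 0.1 rad and x of post_b in the frame of fixture between -0.012 and 0.014 m and y of post_b in the frame of fixture between -0.02 and 0.02 m and z of post_b in the frame of fixture between 0.108 and 0.138 m and linear speed of post_b below 0.02 m/s and angular speed of post_b below 0.1 rad/s and x of post_a in the frame of fixture between -0.195 and -0.15 m and distance of post_a from where it was at the start of the episode below 0.015 m and angle between post_a's own z axis and vertical below 0.1 rad)) and velocity of joint cradle between -0.05 and 0.05 rad/s and (value of joint cradle above 1.47 rad or value of joint cradle below -1.47 rad)); the robot touches nothing.
It fails at once if a post is tipped more than about 50 degrees over its light end (slug, c1, over 195 mm up; lying: 151 mm) (height (world z) of any of post_a_c1, post_b_c1 above 0.195 m).
It fails at once if the nut, the offcut or the hammer is moved more than 30 mm (distance of any of nut, offcut, hammer from where it was at the start of the episode above 0.03 m).
It also fails if it takes over 64 s, if anything falls off the work surface, if the arm or the gripper's body presses on something with over 40 N, if the wrist force passes 120 N, or if a joint passes its speed limit or range.

## Working session

There is one attempt and no reset: what is moved stays moved. The work goes in short steps, Python scripts to look and compute and a tool call to move; the robot and the scene stay as the last step left them, time stands still between calls to the robot, and variables do not carry over. Pictures are saved under pics/ and viewed, and the job is handed in when it is done.

Besides the shell and the picture viewer there is one more tool, called after "Emit:" as name(argument=value, ...), one argument or row to a line, values as JSON. arm_command: Moves the arm, as the interface text tells. Its arguments: {"type":"object","properties":{"steps":{"type":"array","items":{"type":"array"}},"force":{"type":"number"}},"required":["steps"]}

```bash
ls; mkdir -p pics; python3 - <<'E'
from cell import manip
import cv2,numpy as np
print(manip.read_state())
for n in ["scene","top","wrist"]:
    p,d=manip.camera(n); cv2.imwrite(f"pics/{n}0.png",p[:,:,::-1]); np.save(f"pics/{n}0.npy",d)
    print(n,manip.calibration(n))
E
```

```text
pics
{'clock': 0.0, 'joints': array([ 1.21739839e+00,  3.00480980e-01,  1.52158988e+00, -2.36105206e-06,
        1.32066664e+00, -6.66436970e-02]), 'qd': array([-1.80089602e-04,  5.12329871e-04,  6.62136261e-04, -9.23115837e-04,
        8.83797203e-05,  5.70275206e-05]), 'effort': array([ 2.38559813e-03, -5.31802011e+01, -3.52738130e+01,  7.09894393e-02,
        2.42693274e-02, -1.66851632e-04]), 'eef_pos': array([155.49921846, 527.29136667, 204.8771806 ]), 'eef_rot': array([-3.14151869e+00,  1.14246112e-03,  1.28404272e+00]), 'wrist_force': array([-0.11516324, -0.88618042,  0.24866883]), 'moment': array([-0.00399819,  0.0075455 ,  0.11260057]), 'finger_gap': 93.67091165433969}
scene {'fx': 429.162204188115, 'fy': 429.162204188115, 'cx': 323.68134548228875, 'cy': 201.47555578340393, 'R': array([[-0.82295198,  0.56803195,  0.0094731 ],
       [ 0.48952396,  0.71747608, -0.49557478],
       [-0.28829903, -0.40319693, -0.86851362]]), 't': array([ 399.75198757, -302.21272532, 1308.16915909])}
top {'fx': 436.0219087303534, 'fy': 436.0219087303534, 'cx': 310.05667013950483, 'cy': 199.0981522989448, 'R': array([[-0.02901975, -0.99957758,  0.00158756],
       [-0.99328439,  0.02865902, -0.11209271],
       [ 0.11199986, -0.00482981, -0.99369648]]), 't': array([ 114.52533616,  547.98203741, 1129.8094761 ])}
wrist {'fx': 279.1433188377893, 'fy': 279.1433188377893, 'cx': 320.5311291458628, 'cy': 199.25878731461586, 'tool_from_camera': array([[ 9.99999887e-01, -4.33543069e-04,  1.97454320e-04,
         1.32595597e-03],
       [ 3.60051692e-04,  9.59220881e-01,  2.82657341e-01,
        -8.26841668e+01],
       [-3.11946438e-04, -2.82657238e-01,  9.59220928e-01,
        -1.80062589e+02],
       [ 0.00000000e+00,  0.00000000e+00,  0.00000000e+00,
         1.00000000e+00]])}
```

View pics/scene0.png

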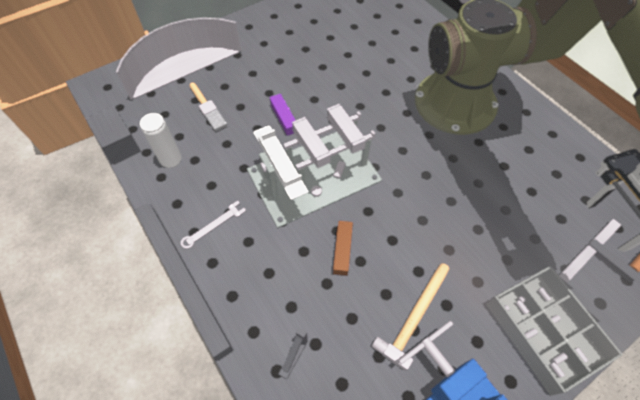

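View pics/top0.png

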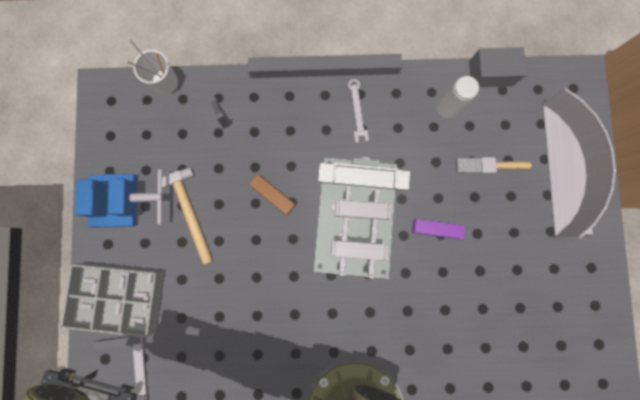

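View pics/wrist0.png

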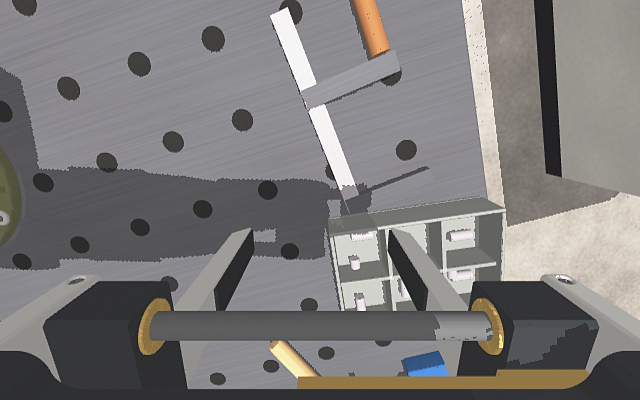

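```bash
cat > h.py <<'E'
from cell import manip
import cv2,numpy as np
def px2w(n,u,v,d):
    c=manip.calibration(n); p=np.array([(u-c['cx'])/c['fx']*d,(v-c['cy'])/c['fy']*d,d])
    return c['R'].T@(p-c['t'])
def w2px(n,X):
    c=manip.calibration(n); p=c['R']@np.array(X,float)+c['t']; return c['fx']*p[0]/p[2]+c['cx'],c['fy']*p[1]/p[2]+c['cy']
E
python3 - <<'E'
from h import *
for n,(a,b,w,hh) in {"top":(300,145,130,145),"scene":(235,85,160,145)}.items():
    p=cv2.imread(f"pics/{n}0.png"); cv2.imwrite(f"pics/{n}0c.png",cv2.resize(p[b:b+hh,a:a+w],None,fx=4,fy=4,interpolation=cv2.INTER_CUBIC))
d=np.load("pics/top0.npy")
for u,v in [(323,175),(365,176),(405,180),(336,208),(363,209),(390,211),(334,247),(357,250),(382,252),(320,270),(385,274),(325,225)]:
    print(u,v,px2w("top",u,v,d[v,u]).round(1))
E
```

```text
323 175 [598.   65.8 131.5]
365 176 [592.8 -36.9 130.4]
405 180 [ 580.2 -134.4  129.9]
336 208 [513.   39.2 166.8]
363 209 [508.7 -23.8 168.1]
390 211 [502.1 -86.4 169.7]
334 247 [422.4  47.  167.1]
357 250 [413.9  -6.1 166. ]
382 252 [407.6 -63.8 166.1]
320 270 [362.6  77.5   4.5]
385 274 [347.1 -95.4   6.3]
325 225 [482.3  60.2   5.8]
```

```bash
python3 - <<'E'
from h import *
# world height map masks from top
d=np.load("pics/top0.npy"); c=manip.calibration("top")
v,u=np.mgrid[0:400,0:640]
P=np.stack([(u-c['cx'])/c['fx']*d,(v-c['cy'])/c['fy']*d,d],-1)-c['t']
W=P@c['R']
roi=np.zeros_like(d,bool); roi[150:285,308:418]=True
for lo,hi in [(4,13),(122,140),(140,155),(155,163),(163,175)]:
    m=roi&(W[...,2]>lo)&(W[...,2]<hi)
    n,l,s,ce=cv2.connectedComponentsWithStats(m.astype(np.uint8))
    for i in range(1,n):
        if s[i,4]<30: continue
        w=W[l==i][:,:2].astype(np.float32); r=cv2.minAreaRect(w)
        print(lo,hi,s[i],"rect",np.round(r[0],1),np.round(r[1],1),round(r[2],1),"zmed",np.median(W[l==i][:,2]).round(1))
E
```

```text
4 13 [324 158  29   7 113] rect [653.8  19.1] [76.8 16.7] 84.1 zmed 7.3
4 13 [378 163  19   6  67] rect [ 639.6 -115.4] [50.2 12.1] 82.3 zmed 7.6
4 13 [ 314  182   81   97 2922] rect [468.3 -18.9] [202.1 244.5] 83.1 zmed 7.4
4 13 [347 218  26  26 517] rect [465.4 -32.3] [65.9 65.7] 84.3 zmed 7.4
4 13 [344 258  26  20 357] rect [367.  -20.2] [65.6 49. ] 84.0 zmed 7.3
122 140 [ 319  164   76   24 1232] rect [594.3 -16.3] [182.5  44. ] 82.9 zmed 131.1
122 140 [395 171  15  19 220] rect [ 580.6 -127.9] [31.4 45. ] 80.5 zmed 131.0
122 140 [346 187   5  15  61] rect [549.6   6.5] [ 9.9 35. ] 87.3 zmed 132.1
122 140 [374 189   6  14  60] rect [543.6 -63.7] [10. 32.] 84.2 zmed 131.5
122 140 [343 217   6  25 107] rect [464.4  16.1] [10.6 57.3] 85.0 zmed 131.8
122 140 [371 219   7  25 115] rect [457.8 -53.7] [11.  58.2] 83.6 zmed 131.7
122 140 [340 257   6  19  79] rect [376.9  27. ] [10.2 42.6] 83.6 zmed 132.5
122 140 [369 260   6  18  80] rect [369.1 -42.4] [10.3 40.7] 82.7 zmed 131.7
140 155 [334 158  64  20 267] rect [615.4 -38.1] [152.1  40.3] 81.7 zmed 145.5
155 163 [335 163  24   4  39] rect [616.6   9.8] [55.3  4.5] 83.0 zmed 157.1
163 175 [336 201  56  19 845] rect [507.3 -25.2] [130.2  36.2] 84.6 zmed 168.1
163 175 [332 241  57  20 871] rect [412.7 -12.6] [130.   35.7] 83.9 zmed 168.1
```

View pics/top0c.png

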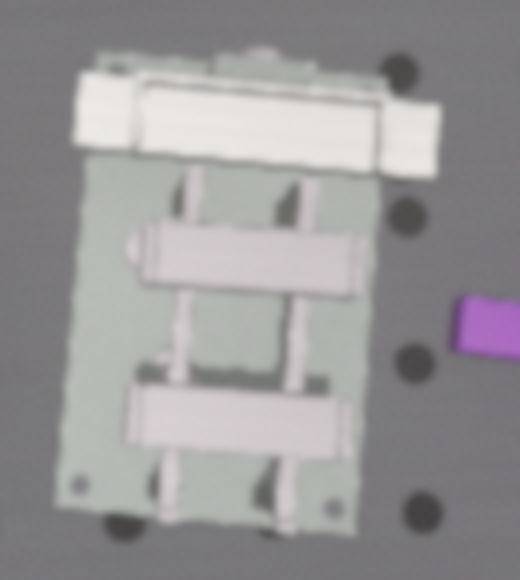

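View pics/scene0c.png

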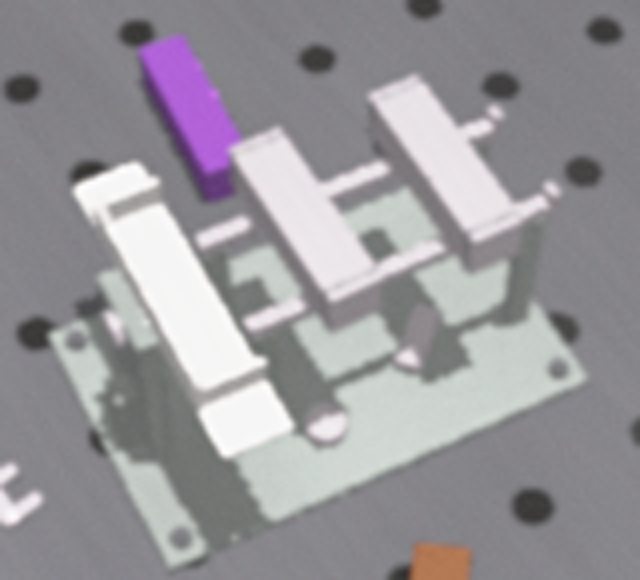

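```bash
cat >> h.py <<'E'
def cloud(n,d):
    c=manip.calibration(n); v,u=np.mgrid[0:400,0:640]
    return (np.stack([(u-c['cx'])/c['fx']*d,(v-c['cy'])/c['fy']*d,d],-1)-c['t'])@c['R']
def rect(w):
    r=cv2.minAreaRect(w[:,:2].astype(np.float32)); b=cv2.boxPoints(r)
    e=[b[1]-b[0],b[2]-b[1]]; L=max(e,key=np.linalg.norm); L=L*np.sign(L[1])
    return np.round(r[0],1),np.round(r[1],1),round(float(np.arctan2(-L[0],L[1])),4)
E
python3 - <<'E'
from h import *
for n in ["top","scene"]:
    W=cloud(n,np.load(f"pics/{n}0.npy")).reshape(-1,3)
    W=W[(abs(W[:,0]-490)<180)&(abs(W[:,1]+20)<160)]
    yaw=-0.117
    ex=np.array([np.cos(yaw),np.sin(yaw)]);o=np.array([592,-33])
    fx=(W[:,:2]-o)@ex
    for nm,m in {"cradle":(fx>-24)&(W[:,2]>126)&(W[:,2]<134.5)&(fx<40),"front":(abs(fx+83)<30)&(W[:,2]>160),"wait":(abs(fx+178)<30)&(W[:,2]>160),"rails":(fx<-26)&(abs(W[:,2]-132)<5),"plate":(W[:,2]>4)&(W[:,2]<12)}.items():
        w=W[m]; print(n,nm,m.sum(),rect(w),np.median(w[:,2]).round(1))
E
```

```text
top cradle 1354 (array([599.2, -35.5]), array([219.4,  58. ]), -0.1215) 130.9
top front 858 (array([507.3, -25.1]), array([130.2,  36.2]), -0.095) 168.1
top wait 1920 (array([415.5,  13.3]), array([182.1,  35.7]), -0.1058) 1183.9
top rails 466 (array([460.4,  -6.2]), array([105.2, 211.5]), 1.4447) 131.9
top plate 4056 (array([488.9, -20. ]), array([356.8, 319.1]), -1.5689) 7.2
scene cradle 951 (array([602. , -33.8]), array([221.4,  57.6]), -0.1233) 132.1
scene front 718 (array([511. , -22.3]), array([131.7,  37.3]), -0.0879) 169.2
scene wait 695 (array([416.2, -10.1]), array([131.4,  38.9]), -0.0944) 169.1
scene rails 449 (array([460.5, -14. ]), array([125.5, 214. ]), 1.4446) 132.8
scene plate 4338 (array([494.2, -19.9]), array([350.5, 317.9]), -1.5657) 8.2
```

```bash
python3 - <<'E'
from h import *
yaw=-0.1235; ex=np.array([np.cos(yaw),np.sin(yaw)]); ey=np.array([-ex[1],ex[0]]); o=np.array([592,-33])
for n in ["top","scene"]:
    W=cloud(n,np.load(f"pics/{n}0.npy")).reshape(-1,3)
    W=W[abs(W[:,2]-90)<90]
    f=np.c_[(W[:,:2]-o)@ex,(W[:,:2]-o)@ey,W[:,2]]
    t=f[(abs(f[:,0])<40)&(f[:,2]>126)&(f[:,2]<136)&(abs(f[:,1])>80)&(abs(f[:,1])<125)]
    for s in (1,-1):
        q=t[t[:,1]*s>0]; print(n,s,"x",np.percentile(q[:,0],[1,5,50,95,99]).round(1),"y",np.percentile(q[:,1],[1,5,95,99]).round(1))
    for c in (-83,-178):
        q=f[(abs(f[:,0]-c)<30)&(f[:,2]>160)&(abs(f[:,1])<90)]
        print(n,"post",q[:,:2].min(0).round(1),q[:,:2].max(0).round(1),((q[:,:2].min(0)+q[:,:2].max(0))/2).round(1),rect(q))
    q=f[(f[:,0]<-28)&(abs(f[:,2]-132)<4)&(abs(f[:,1])<50)]
    for s in (1,-1): print("rail",s,np.median(q[q[:,1]*s>0][:,1]).round(1))
    q=f[(f[:,2]>150)&(f[:,2]<162)&(abs(f[:,0]-20)<15)]; print("wall",np.median(q,0).round(1), q[:,1].min(),q[:,1].max())
E
```

```text
top 1 x [-21.3 -19.7   0.3  20.1  22. ] y [ 80.4  81.2 106.9 107.9]
top -1 x [-21.2 -19.3   0.8  20.1  22.3] y [-111.  -110.3  -83.5  -81.9]
top post [-104.4  -67.8] [-65.6  62.9] [-85.   -2.5] (array([-85. ,  -2.6]), array([ 36.2, 130.2]), 0.0285)
top post [-199.2  -66.7] [-162.    63.5] [-180.6   -1.6] (array([-180.4,   -1.8]), array([ 35.7, 130.2]), 0.0177)
rail 1 33.1
rail -1 -36.6
wall [ 18.7  -4.9 156.2] -77.16384938169733 73.19284820779845
scene 1 x [-18.  -16.3   3.9  23.8  25. ] y [ 80.7  81.8 109.7 110.7]
scene -1 x [-17.7 -15.5   5.1  24.6  25.4] y [-110.3 -109.6  -91.9  -86.5]
scene post [-102.4  -65.1] [-61.7  66.5] [-82.    0.7] (array([-81.7,   0.6]), array([ 37.3, 131.7]), 0.0356)
scene post [-198.3  -65. ] [-157.8   66.7] [-178.     0.8] (array([-177.2,    1.1]), array([ 38.9, 131.4]), 0.0291)
rail 1 35.1
rail -1 -32.6
wall [ 22.7   8.9 157.2] -78.44694541100621 78.04970242436286
```

```bash
cat >> h.py <<'E'
YAW=-0.1235; O=np.array([592.4,-33.9])
EX=np.array([np.cos(YAW),np.sin(YAW)]); EY=np.array([-EX[1],EX[0]])
def fx(p): d=np.asarray(p)[:2]-O; return np.array([d@EX,d@EY])
def go(x,y,z):
    s=manip.read_state(); p=s['eef_pos']; r=s['eef_rot'][2]
    T=O+x*EX+y*EY-p[:2]; tx=np.array([np.cos(r),np.sin(r)]); ty=np.array([np.sin(r),-np.cos(r)])
    print("fix",fx(p).round(1),"z",p[2].round(1),"yaw-rel",round(r-YAW,4),"F",s['wrist_force'].round(2),"gap",s['finger_gap'].round(1),"t",s['clock'])
    print("cm in tool",[(T@tx/10).round(2),(T@ty/10).round(2),round((p[2]-z)/10,2)])
E
```

Emit:
arm_command(
  steps=[
    [1, [0, 0, -1.5], -0.0815],
    [1, [0, 0, -1.5], -0.0815],
    [1, [-2.4, 1.8, 0], 0],
    [1, [-2.4, 1.8, 0], 0],
    [1, [-2.4, 1.8, 0], 0],
  ],
)

```text
clock: 0.57
eef_pos: [200.4, 448.3, 235.2]
eef_rot: [-3.141, 0.0, 1.448]
wrist_force: [0.7, -0.2, 0.5]
finger_gap: 94.0
```

```bash
python3 -c "
from h import *
go(-131,0,235)"
```

```text
Traceback (most recent call last):
  File "h.py", line 21, in go
    print("fix",fx(p).round(1),"z",p[2].round(1),"yaw-rel",round(r-YAW,4),"F",s['wrist_force'].round(2),"gap",s['finger_gap'].round(1),"t",s['clock'])
                                                                                                              ^^^^^^^^^^^^^^^^^^^^^
AttributeError: 'float' object has no attribute 'round'
```

```bash
sed -i "s/s\['finger_gap'\].round(1)/round(s['finger_gap'],1)/" h.py; python3 -c "
from h import *
go(-131,0,235)"
```

```text
fix [-448.4  430.3] z 235.2 yaw-rel 1.5715 F [ 0.7  -0.17  0.48] gap 94.0 t 0.5667
cm in tool [np.float64(-43.05), np.float64(31.71), np.float64(0.02)]
```

Emit:
arm_command(
  steps=[
    [1, [-3, 2.2, 0], 0],
    [1, [-3, 2.2, 0], 0],
    [1, [-3, 2.2, 0], 0],
    [1, [-3, 2.2, 0], 0],
    [1, [-3, 2.2, 0], 0],
  ],
)

```text
clock: 0.98
eef_pos: [291.2, 285.3, 235.4]
eef_rot: [3.142, -0.0, 1.447]
wrist_force: [1.6, 1.2, -0.4]
finger_gap: 93.9
```

Emit:
arm_command(
  steps=[
    [1, [-3, 2.2, 0], 0],
    [1, [-3, 2.2, 0], 0],
    [1, [-3, 2.2, 0], 0],
    [1, [-3, 2.2, 0], 0],
    [1, [-3, 2.2, 0], 0],
  ],
)

```text
clock: 1.4
eef_pos: [382.0, 122.7, 235.6]
eef_rot: [3.141, -0.0, 1.447]
wrist_force: [1.6, 1.2, 0.1]
finger_gap: 94.2
```

```bash
python3 -c "
from h import *
go(-131,0,235)"
```

```text
fix [-228.1  129.5] z 235.6 yaw-rel 1.5705 F [1.61 1.24 0.13] gap 94.2 t 1.4
cm in tool [np.float64(-12.95), np.float64(9.72), np.float64(0.06)]
```

Emit:
arm_command(
  steps=[
    [1, [-3.2, 2.4, 0], 0],
    [1, [-3.2, 2.4, 0], 0],
    [1, [-3.2, 2.4, 0], 0],
    [1, [-3.3, 2.5, 0], 0],
    [1, [0, 0, 0], 0],
  ],
)

```text
clock: 1.82
eef_pos: [463.7, -20.3, 234.9]
eef_rot: [-3.141, 0.001, 1.443]
wrist_force: [0.4, 1.2, -0.3]
finger_gap: 94.0
```

```bash
python3 -c "
from h import *
go(-131,0,145)
for n in ['wrist','top']:
    p,d=manip.camera(n); cv2.imwrite(f'pics/{n}1.png',p[:,:,::-1]); np.save(f'pics/{n}1.npy',d)
s=manip.read_state(); np.save('pics/s1.npy',np.r_[s['eef_pos'],s['eef_rot']])
"
```

```text
fix [-129.4   -2.4] z 234.9 yaw-rel 1.5661 F [ 0.41  1.23 -0.26] gap 94.0 t 1.8167
cm in tool [np.float64(0.23), np.float64(-0.16), np.float64(8.99)]
```

View pics/wrist1.png

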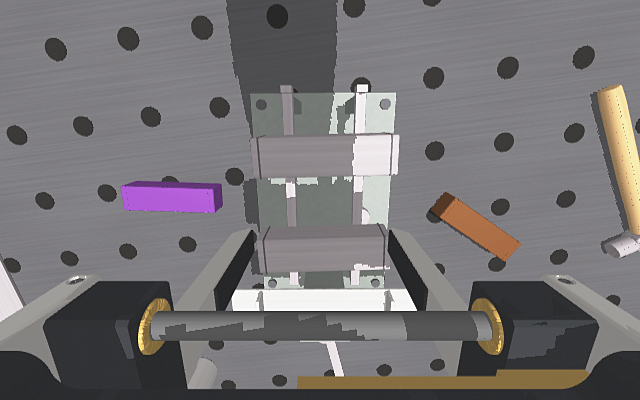

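```bash
cat >> h.py <<'E'
from scipy.spatial.transform import Rotation as Rn
def wcloud(d,pos,rot):
    c=manip.calibration('wrist'); v,u=np.mgrid[0:400,0:640]
    P=np.stack([(u-c['cx'])/c['fx']*d,(v-c['cy'])/c['fy']*d,d],-1)
    T=c['tool_from_camera']; P=P@T[:3,:3].T+T[:3,3]
    return P@Rn.from_euler('xyz',rot).as_matrix().T+pos
def fcloud(W):
    W=W.reshape(-1,3); return np.c_[(W[:,:2]-O)@EX,(W[:,:2]-O)@EY,W[:,2]]
E
python3 - <<'E'
from h import *
s=np.load('pics/s1.npy'); d=np.load('pics/wrist1.npy'); W=wcloud(d,s[:3],s[3:]); m=np.ones((400,640),bool); m[265:]=0; m&=(d>50)
f=fcloud(W[m])
for c in (-84,-178):
    q=f[(abs(f[:,0]-c)<30)&(f[:,2]>160)&(f[:,2]<176)&(abs(f[:,1])<90)]
    print("post",q.min(0).round(1),q.max(0).round(1),rect(q))
q=f[(f[:,0]<-28)&(f[:,0]>-240)&(abs(f[:,2]-133)<3)&(abs(f[:,1])<50)]
for s in (1,-1):
  r=q[q[:,1]*s>0]; print("rail",s,np.median(r[:,1:],0),np.polyfit(r[:,0],r[:,1],1))
q=f[(f[:,2]>5)&(f[:,2]<11)&(abs(f[:,1])<130)&(abs(f[:,0])<300)]; print("plate",np.percentile(q,[0.2,99.8],0).round(1))
m=np.zeros((400,640),bool); m[285:312,225:412]=1
f=fcloud(W[m]); q=f[(abs(f[:,2]-131)<5)]; print("cradle",np.percentile(q,[1,50,99],0).round(1))
E
```

```text
post [-105.7  -60.7  160. ] [-74.8  69.6 172.6] (array([-90.2,   4.4]), array([ 30.3, 130.2]), 0.0058)
post [-200.2  -60.1  160. ] [-161.7   70.   172.6] (array([-181. ,    4.9]), array([ 36.2, 130.1]), 0.0201)
rail 1 [ 39.45316493 133.9511996 ] [3.05047334e-03 3.99854775e+01]
rail -1 [-29.97162468 133.82482901] [ 4.10472362e-03 -2.92020859e+01]
plate [[-246.1  -94.5    6.6]
 [ -50.1  104.6   10.9]]
cradle [[ -22.  -101.3  129.9]
 [  -8.8    2.7  132.8]
 [   6.7  104.9  134.4]]
```

```bash
python3 -c "
from h import *
print(np.load('pics/s1.npy')); go(-131,0,145)
for k in range(2):
    s=manip.read_state(); p,d=manip.camera('wrist'); m=np.ones((400,640),bool); m[265:]=0; m&=(d>50)
    f=fcloud(wcloud(d,s['eef_pos'],s['eef_rot'])[m]); q=f[(f[:,0]<-28)&(f[:,0]>-240)&(abs(f[:,2]-133)<3)&(abs(f[:,1])<50)]
    print([np.median(q[q[:,1]*t>0][:,1]) for t in (1,-1)])
    q=f[(f[:,2]>5)&(f[:,2]<11)&(abs(f[:,1])<130)&(abs(f[:,0])<300)]; print('plate',np.percentile(q,[0.2,99.8],0).round(1))
go(-131,0,145)"
```

```text
[ 4.61891690e+02 -1.64065492e+01  2.34884710e+02 -3.14028682e+00
 -7.92575016e-05  1.44438066e+00]
fix [-131.7    1.3] z 234.9 yaw-rel 1.5679 F [-0.35  0.62 -0.07] gap 93.9 t 1.9167
cm in tool [np.float64(-0.13), np.float64(0.07), np.float64(8.99)]
[np.float64(35.816755885420534), np.float64(-33.535147534220606)]
plate [[-243.7  -98.4    6.6]
 [ -46.9  100.6   10.9]]
[np.float64(35.81988676802205), np.float64(-33.556097217972656)]
plate [[-243.9  -98.5    6.6]
 [ -46.4  100.7   10.9]]
fix [-132.3    2.8] z 235.3 yaw-rel 1.5708 F [ 1.2   0.22 -0.46] gap 93.8 t 2.0167
cm in tool [np.float64(-0.28), np.float64(0.13), np.float64(9.03)]
```

Emit:
arm_command(
  steps=[
    [1, [-0.2, 0.1, 3], 0],
    [1, [0, 0, 3], 0],
    [1, [0, 0, 2], 0],
    [1, [0, 0, 0.8], 0],
    [1, [0, 0, 0], 0],
  ],
)

```text
clock: 2.43
eef_pos: [461.8, -16.5, 146.4]
eef_rot: [-3.139, -0.0, 1.449]
wrist_force: [-0.2, -0.6, 0.1]
finger_gap: 93.8
```

```bash
sed -i 's/YAW=-0.1235/YAW=-0.121/' h.py; python3 -c "
from h import *
go(-30,0,145)
p,d=manip.camera('scene'); cv2.imwrite('pics/sc2.png',cv2.resize(p[60:230,220:400,::-1],None,fx=4,fy=3.5))
p,d=manip.camera('wrist'); cv2.imwrite('pics/w2.png',p[:,:,::-1])
go(-30,0,145)
"
```

```text
fix [-131.8    1.5] z 146.4 yaw-rel 1.5696 F [-0.18 -0.56  0.13] gap 93.8 t 2.4333
cm in tool [np.float64(-0.14), np.float64(10.18), np.float64(0.14)]
fix [-130.5    1.1] z 148.7 yaw-rel 1.569 F [ 0.66 -0.93  0.43] gap 93.9 t 2.5333
cm in tool [np.float64(-0.1), np.float64(10.05), np.float64(0.37)]
```

View pics/sc2.png

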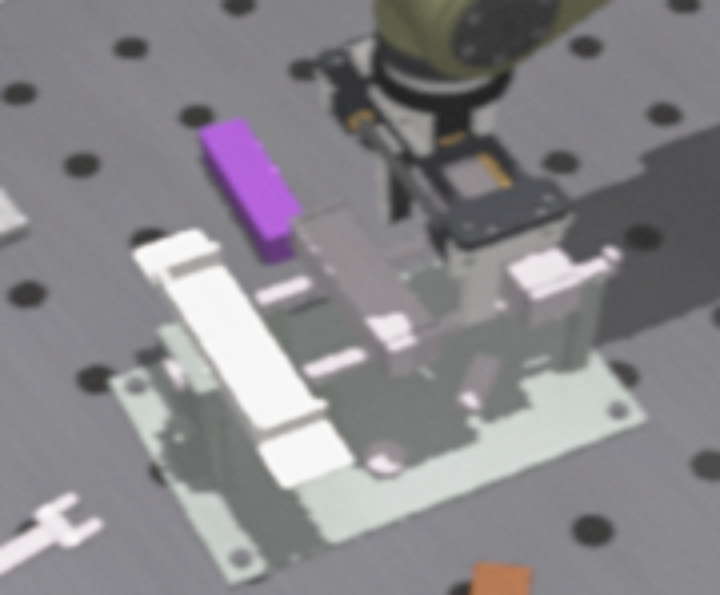

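View pics/w2.png

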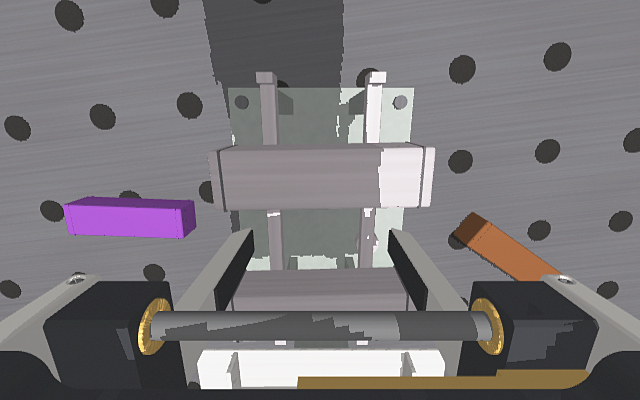

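Emit:
arm_command(
  steps=[
    [1, [-0.1, 0.6, 0], 0],
    [1, [0, 0.6, 0], 0],
    [1, [0, 0.5, 0], 0],
    [1, [0, 0.5, 0], 0],
    [1, [0, 0.5, 0], 0],
  ],
)

```text
clock: 2.95
eef_pos: [488.9, -21.8, 147.9]
eef_rot: [-3.139, 0.0, 1.447]
wrist_force: [-15.0, 1.9, 13.2]
finger_gap: 94.2
```

Emit:
arm_command(
  steps=[
    [1, [0, 0.5, 0], 0],
    [1, [0, 0.6, 0], 0],
    [1, [0, 0.6, 0], 0],
    [1, [0, 0.6, 0], 0],
    [1, [0, 0.6, 0], 0],
  ],
)

```text
clock: 3.37
eef_pos: [517.6, -25.4, 147.9]
eef_rot: [-3.139, 0.0, 1.447]
wrist_force: [-13.6, 1.6, 11.1]
finger_gap: 94.0
```

```bash
python3 -c "
from h import *
go(-25,0,145)
p,d=manip.camera('scene'); cv2.imwrite('pics/sc3.png',cv2.resize(p[60:230,220:400,::-1],None,fx=4,fy=3.5))
p,d=manip.camera('wrist'); cv2.imwrite('pics/w3.png',p[:,:,::-1])
go(-25,0,145)
"
```

```text
fix [-75.2  -0.6] z 147.9 yaw-rel 1.5678 F [-13.6    1.57  11.1 ] gap 94.0 t 3.3667
cm in tool [np.float64(0.08), np.float64(5.02), np.float64(0.29)]
fix [-74.3  -0.7] z 147.7 yaw-rel 1.5678 F [-1.34  0.69  1.09] gap 93.9 t 3.4667
cm in tool [np.float64(0.08), np.float64(4.93), np.float64(0.27)]
```

View pics/sc3.png

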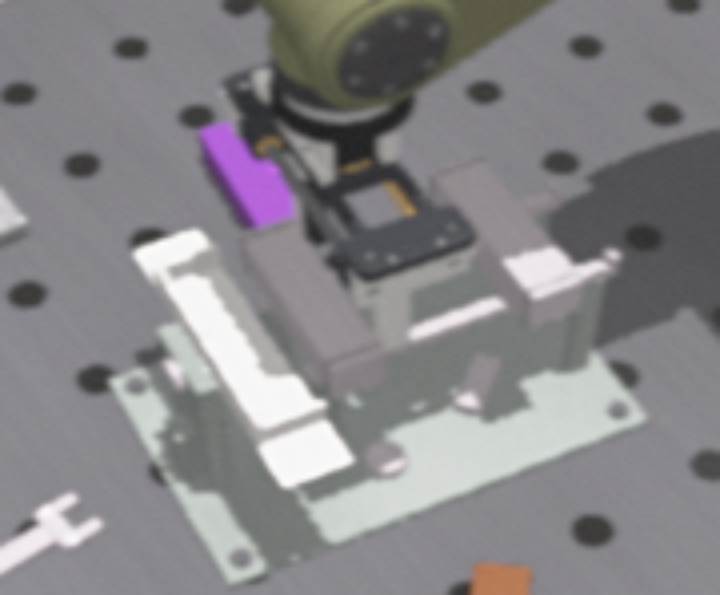

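View pics/w3.png

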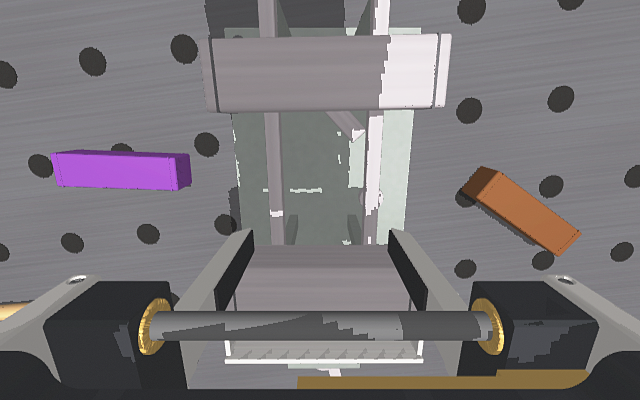

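Emit:
arm_command(
  steps=[
    [1, [0, 0.5, 0.1], 0],
    [1, [0, 0.5, 0.1], 0],
    [1, [0, 0.5, 0], 0],
    [1, [0, 0.5, 0], 0],
    [1, [0, 0.5, 0], 0],
  ],
)

```text
clock: 3.88
eef_pos: [542.6, -28.5, 145.8]
eef_rot: [-3.139, 0.0, 1.447]
wrist_force: [-7.5, 0.5, 3.6]
finger_gap: 93.7
```

Emit:
arm_command(
  steps=[
    [1, [0, 0.4, 0], 0],
    [1, [0, 0.4, 0], 0],
    [1, [0, 0.4, 0], 0],
    [1, [0, 0.3, 0], 0],
    [1, [0, 0, 0], 0],
  ],
)

```text
clock: 4.3
eef_pos: [558.0, -30.5, 145.0]
eef_rot: [-3.141, -0.0, 1.447]
wrist_force: [0.0, -0.2, 0.2]
finger_gap: 93.7
```

```bash
python3 -c "
from h import *
go(-25,0,145)
p,d=manip.camera('scene'); cv2.imwrite('pics/sc4.png',cv2.resize(p[60:230,220:400,::-1],None,fx=4,fy=3.5))
p,d=manip.camera('wrist'); cv2.imwrite('pics/w4.png',p[:,:,::-1])
go(-25,0,145)
"
```

```text
fix [-34.5  -0.8] z 145.0 yaw-rel 1.5678 F [ 0.03 -0.19  0.22] gap 93.7 t 4.3
cm in tool [np.float64(0.08), np.float64(0.95), np.float64(0.0)]
fix [-34.5  -0.7] z 145.4 yaw-rel 1.568 F [-0.52 -0.19 -0.48] gap 93.9 t 4.4
cm in tool [np.float64(0.08), np.float64(0.95), np.float64(0.04)]
```

View pics/sc4.png

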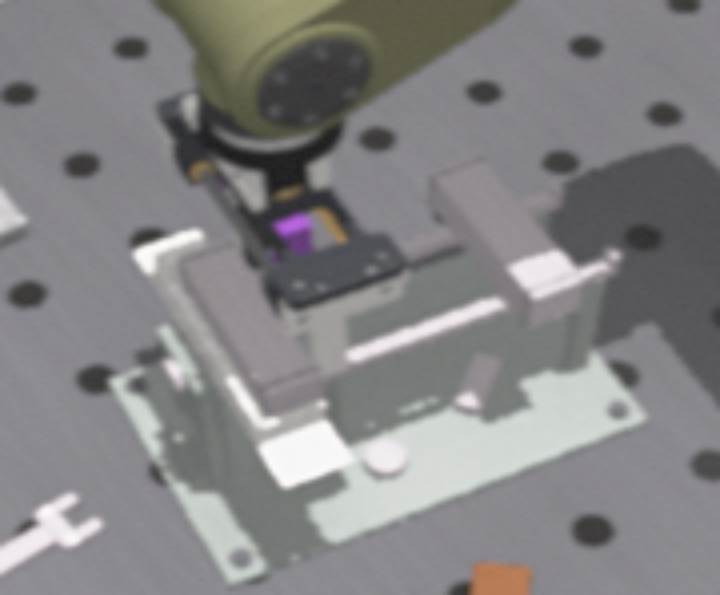

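View pics/w4.png

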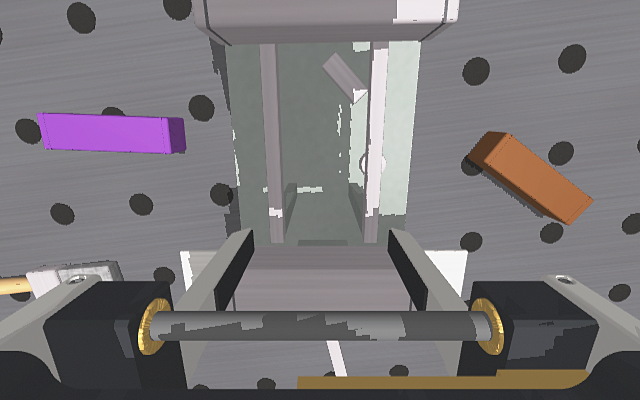

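Emit:
arm_command(
  steps=[
    [1, [0, 0.2, 0], 0],
    [1, [0, 0.2, 0], 0],
    [1, [0, 0.2, 0], 0],
    [1, [0, 0.1, 0], 0],
    [1, [0, 0, 0], 0],
  ],
)

```text
clock: 4.82
eef_pos: [564.4, -31.2, 145.5]
eef_rot: [-3.14, -0.0, 1.447]
wrist_force: [-4.8, 0.8, -0.1]
finger_gap: 93.9
```

Emit:
arm_command(
  steps=[
    [1, [0, 0.1, 0], 0],
    [1, [0, 0.1, 0], 0],
    [1, [0, 0, 0], 0],
  ],
)

```text
clock: 5.07
eef_pos: [566.3, -31.4, 145.5]
eef_rot: [-3.14, -0.0, 1.447]
wrist_force: [-5.2, 0.3, 0.6]
finger_gap: 93.5
```

Emit:
arm_command(
  steps=[
    [1, [0, 0.1, 0], 0],
    [1, [0, 0, 0], 0],
    [1, [0, 0.1, 0], 0],
    [1, [0, 0, 0], 0],
  ],
)

```text
clock: 5.4
eef_pos: [566.7, -31.6, 145.4]
eef_rot: [-3.136, 0.0, 1.448]
wrist_force: [-20.8, 0.9, 8.7]
finger_gap: 93.8
```

```bash
python3 -c "
from h import *
go(-25,0,145)"
```

```text
fix [-25.8  -0.8] z 145.4 yaw-rel 1.5685 F [-20.76   0.92   8.65] gap 93.8 t 5.4
cm in tool [np.float64(0.08), np.float64(0.08), np.float64(0.04)]
```

Emit:
arm_command(
  steps=[
    [1, [0, -0.5, 0], 0],
    [1, [0, -1, 0], 0],
    [1, [0, -0.5, -2], 0],
    [1, [0, 0, -4], 0],
    [1, [0, 0, -4], 0],
  ],
)

```text
clock: 5.82
eef_pos: [548.2, -29.2, 246.3]
eef_rot: [-3.14, -0.0, 1.447]
wrist_force: [0.1, 0.3, 1.3]
finger_gap: 94.0
```

Emit:
arm_command(
  steps=[
    [1, [0, -3, 0], 0.1],
    [1, [0, -3, 0], 0.1],
    [1, [0, 0, 0], 0.1],
  ],
)

```text
clock: 6.07
eef_pos: [487.1, -18.2, 246.4]
eef_rot: [3.14, -0.001, 1.142]
wrist_force: [0.7, 0.7, -0.2]
finger_gap: 94.1
```

```bash
python3 -c "
from h import *
go(-25,0,145)
for n in ('top','scene'):
    p,d=manip.camera(n); cv2.imwrite(f'pics/{n}5.png',p[:,:,::-1]); 
    f=fcloud(cloud(n,d))
    q=f[(abs(f[:,0])<30)&(f[:,2]>164)&(f[:,2]<173)&(abs(f[:,1])<90)]; print(n,len(q),q.min(0),q.max(0),rect(q))
cv2.imwrite('pics/sc5.png',cv2.resize(p[60:230,220:400,::-1],None,fx=4,fy=3.5))
"
```

```text
fix [-106.5    2.8] z 246.4 yaw-rel 1.2635 F [ 0.69  0.68 -0.24] gap 94.1 t 6.0667
cm in tool [np.float64(2.19), np.float64(7.85), np.float64(10.14)]
top 627 [-18.62786969 -66.17407302 164.01261845] [ 17.25472668  62.96286864 172.81464536] (array([-0.6, -1.6]), array([ 35.8, 129.2]), 0.0039)
scene 709 [-16.37117596 -66.62596951 164.1738162 ] [ 20.54186355  66.18985328 172.75242986] (array([ 2.2, -0.2]), array([ 36.9, 132.8]), 0.0017)
```

View pics/sc5.png

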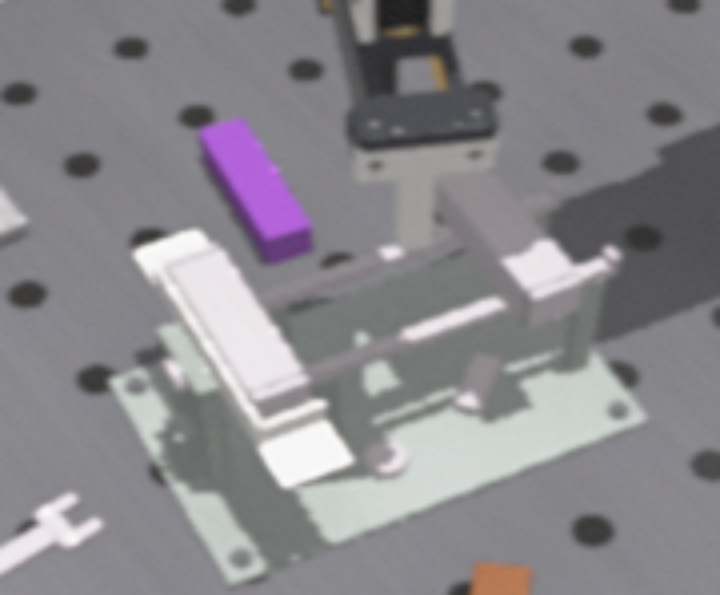

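View pics/top5.png

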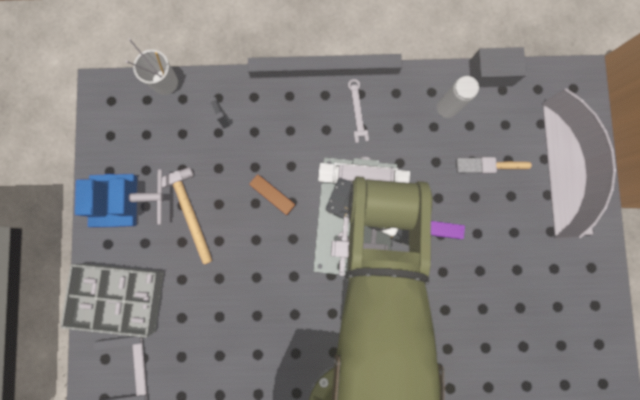

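Emit:
arm_command(
  steps=[
    [1, [0, 0, 0], 0.12],
    [1, [0, 0, 0], 0.12],
    [1, [0, 0, 0], 0.12],
    [1, [0, 0, 0], 0.12],
    [1, [0, 0, 0], 0.12],
  ],
)

```text
clock: 6.58
eef_pos: [490.6, -19.1, 245.4]
eef_rot: [3.141, -0.0, 0.545]
wrist_force: [-0.2, -0.2, 0.4]
finger_gap: 93.9
```

Emit:
arm_command(
  steps=[
    [1, [0, 0, 0], 0.12],
    [1, [0, 0, 0], 0.12],
    [1, [0, 0, 0], 0.12],
    [1, [0, 0, 0], 0.12],
    [1, [0, 0, 0], 0.12],
  ],
)

```text
clock: 7.0
eef_pos: [490.6, -19.1, 245.4]
eef_rot: [3.142, -0.001, -0.055]
wrist_force: [0.3, -0.0, 0.4]
finger_gap: 93.7
```

```bash
python3 -c "
from h import *
go(2,-98,240)"
```

```text
fix [-102.8    2.4] z 245.4 yaw-rel 0.0661 F [ 0.29 -0.01  0.36] gap 93.7 t 7.0
cm in tool [np.float64(9.8), np.float64(10.71), np.float64(0.54)]
```

Emit:
arm_command(
  steps=[
    [1, [0, 0, 0], 0.065],
    [1, [2.6, 2.5, 0], 0],
    [1, [2.6, 2.5, 0], 0],
    [1, [2.6, 2.5, 0], 0],
    [1, [2.7, 2.5, 0], 0],
  ],
)

```text
clock: 7.42
eef_pos: [583.8, -132.3, 245.3]
eef_rot: [3.141, -0.001, -0.114]
wrist_force: [-0.1, -0.1, -0.6]
finger_gap: 93.8
```

Emit:
arm_command(
  steps=[
    [1, [0, 0, 0], 0],
    [1, [0, 0, 0], 0],
  ],
)

```text
clock: 7.58
eef_pos: [583.1, -132.0, 244.0]
eef_rot: [-3.141, 0.001, -0.117]
wrist_force: [-0.5, -0.4, -0.6]
finger_gap: 94.0
```

```bash
python3 -c "
from h import *
go(2,-98,118)
p,d=manip.camera('wrist'); cv2.imwrite('pics/w6.png',p[:,:,::-1])
s=manip.read_state(); f=fcloud(wcloud(d,s['eef_pos'],s['eef_rot'])[:265]); q=f[(abs(f[:,2]-132)<5)&(abs(f[:,0])<40)&(abs(f[:,1]+97)<30)]
print(np.percentile(q,[0.5,2,50,98,99.5],0).round(1))
go(2,-98,118)"
```

```text
fix [  2.6 -98.5] z 244.0 yaw-rel 0.0044 F [-0.46 -0.39 -0.56] gap 94.0 t 7.5833
cm in tool [np.float64(-0.06), np.float64(-0.05), np.float64(12.6)]
[[ -19.5 -107.4  131.8]
 [ -19.2 -107.1  132. ]
 [   2.3  -92.5  133.6]
 [  22.8  -79.1  135.1]
 [  23.7  -69.9  136.5]]
fix [  2.  -97.5] z 244.6 yaw-rel 0.0048 F [-0.5   0.56  0.22] gap 94.4 t 7.6333
cm in tool [np.float64(-0.0), np.float64(0.05), np.float64(12.66)]
```

View pics/w6.png

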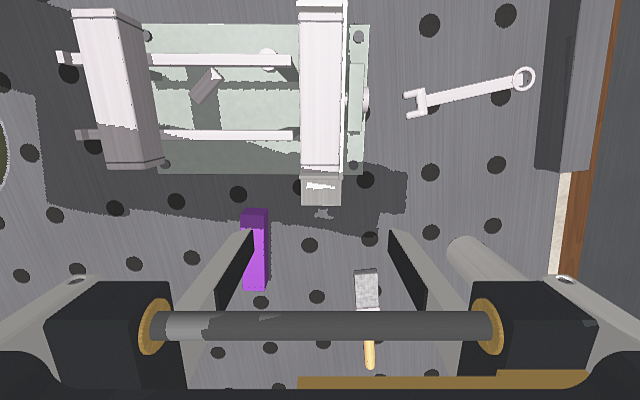

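Emit:
arm_command(
  steps=[
    [1, [0, 0, 3.3], 0],
    [1, [0, 0, 3.3], 0],
    [1, [0, 0, 3.3], 0],
    [1, [0, 0, 3.3], 0],
    [1, [0, 0, 0], 0],
  ],
)

```text
clock: 8.05
eef_pos: [579.5, -128.9, 107.9]
eef_rot: [-3.14, 0.008, -0.115]
wrist_force: [-1.4, 0.9, -0.7]
finger_gap: 93.6
```

Emit:
arm_command(
  steps=[
    [0.55, [0, 0, 0], 0],
    [0.55, [0, 0, 0], 0],
    [0.55, [0, 0, 0], 0],
    [0.55, [0, 0, 0], 0],
    [0.55, [0, 0, 0], 0],
  ],
  force=30,
)

```text
clock: 8.47
eef_pos: [582.8, -130.7, 114.9]
eef_rot: [3.141, -0.002, -0.118]
wrist_force: [-0.3, 0.3, -0.3]
finger_gap: 64.0
```

```bash
python3 -c "
from h import *
go(2,-98,112)
p,d=manip.camera('scene'); cv2.imwrite('pics/sc7.png',cv2.resize(p[60:230,220:400,::-1],None,fx=4,fy=3.5))
"
```

```text
fix [  2.2 -97.2] z 114.9 yaw-rel 0.0033 F [-0.31  0.3  -0.32] gap 64.0 t 8.4667
cm in tool [np.float64(-0.02), np.float64(0.08), np.float64(0.29)]
```

View pics/sc7.png

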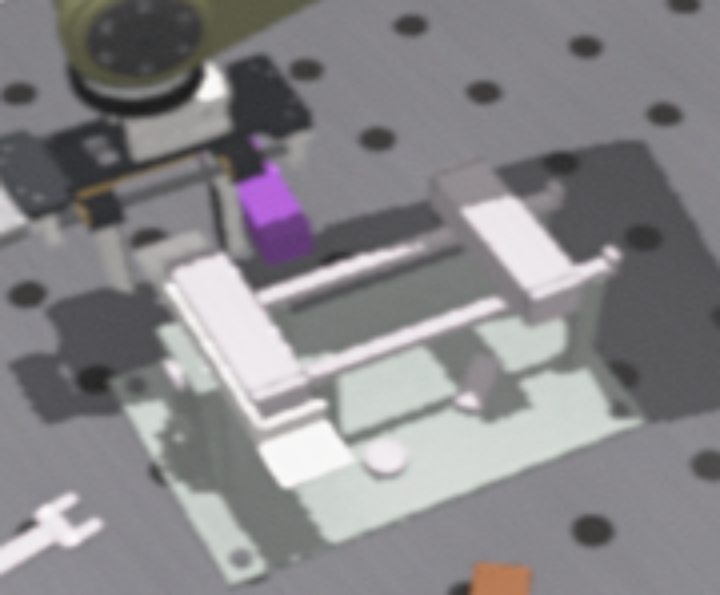

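Emit:
arm_command(
  steps=[
    [0.3, [0, 0, 0.2], 0],
    [0.3, [0, 0, 0], 0],
    [0.3, [0, 0, 0], 0],
    [0.3, [0, 0, 0], 0],
    [0.3, [0, 0, 0], 0],
  ],
  force=30,
)

```text
clock: 8.93
eef_pos: [583.2, -130.8, 111.6]
eef_rot: [3.141, -0.002, -0.118]
wrist_force: [7.4, -0.7, -3.2]
finger_gap: 43.3
```

Emit:
arm_command(
  steps=[
    [0.3, [0, 0, 0], 0],
    [0.3, [0, 0, 0], 0],
  ],
)

```text
clock: 9.1
eef_pos: [583.2, -130.8, 111.6]
eef_rot: [3.141, -0.002, -0.118]
wrist_force: [7.2, -1.5, -2.8]
finger_gap: 43.5
```

Emit:
arm_command(
  steps=[
    [0.3, [0, 0, -0.1], 0],
    [0.3, [0, 0, -0.1], 0],
    [0.3, [0, 0, -0.1], 0],
    [0.3, [0, 0, -0.1], 0],
  ],
)

```text
clock: 9.43
eef_pos: [583.1, -130.7, 115.1]
eef_rot: [3.142, -0.002, -0.118]
wrist_force: [10.0, -0.9, -7.1]
finger_gap: 43.0
```

Emit:
arm_command(
  steps=[
    [0.3, [0, 0, -0.1], 0],
    [0.3, [0, 0, -0.1], 0],
  ],
)

```text
clock: 9.6
eef_pos: [583.1, -130.6, 117.1]
eef_rot: [-3.142, -0.002, -0.118]
wrist_force: [11.0, -0.2, -7.7]
finger_gap: 43.0
```

Emit:
arm_command(
  steps=[
    [0.3, [0, 0, -0.1], 0],
    [0.3, [0, 0, -0.1], 0],
  ],
)

```text
clock: 9.77
eef_pos: [583.2, -130.5, 119.0]
eef_rot: [-3.141, -0.002, -0.118]
wrist_force: [10.8, 0.8, -7.6]
finger_gap: 43.2
```

Emit:
arm_command(
  steps=[
    [0.3, [0, 0, 0.1], 0],
    [0.3, [0, 0, 0.1], 0],
    [0.3, [0, 0, 0.1], 0],
    [0.3, [0, 0, 0.1], 0],
  ],
)

```text
clock: 10.1
eef_pos: [583.2, -130.6, 115.8]
eef_rot: [3.141, -0.002, -0.118]
wrist_force: [6.6, -0.3, -0.2]
finger_gap: 43.2
```

Emit:
arm_command(
  steps=[
    [0.3, [0, 0, 0.1], 0],
    [0.3, [0, 0, 0.1], 0],
  ],
)

```text
clock: 10.27
eef_pos: [583.2, -130.7, 113.9]
eef_rot: [3.141, -0.002, -0.118]
wrist_force: [5.8, -0.9, 1.5]
finger_gap: 43.2
```

Emit:
arm_command(
  steps=[
    [0.3, [0, 0, 0.1], 0],
    [0.3, [0, 0, 0.1], 0],
  ],
)

```text
clock: 10.43
eef_pos: [583.2, -130.7, 112.0]
eef_rot: [3.141, -0.003, -0.118]
wrist_force: [5.2, -0.4, 2.6]
finger_gap: 43.3
```

Emit:
arm_command(
  steps=[
    [0.7, [0, 0, 0], 0],
    [0.7, [0, 0, 0], 0],
    [0.7, [0, 0, 0], 0],
    [0.7, [0, 0, 0], 0],
  ],
)

```text
clock: 10.77
eef_pos: [582.2, -130.6, 111.4]
eef_rot: [-3.142, 0.0, -0.118]
wrist_force: [-0.5, 0.5, -0.2]
finger_gap: 64.6
```

Emit:
arm_command(
  steps=[
    [0.7, [0, 0, -3.5], 0],
    [0.7, [0, 0, -3.5], 0],
    [0.7, [0, 0, -3.5], 0],
    [0.7, [0, -1.5, -3], 0],
    [0.7, [0, -3.5, 0], 0],
  ],
)

```text
clock: 11.18
eef_pos: [589.5, -83.4, 253.1]
eef_rot: [3.14, -0.009, -0.122]
wrist_force: [0.6, 0.2, 0.1]
finger_gap: 65.7
```

Emit:
arm_command(
  steps=[
    [0.7, [0, -3.5, 0], 0],
    [0.7, [0, -3.5, 0], 0],
    [0.7, [0, -3.5, 0], 0],
    [0.7, [0, -3.2, 0], 0],
    [0.7, [0, -0.8, 0], 0],
  ],
)

```text
clock: 11.6
eef_pos: [605.1, 67.1, 246.3]
eef_rot: [-3.141, 0.0, -0.115]
wrist_force: [0.2, -0.8, -0.3]
finger_gap: 65.8
```

Emit:
arm_command(
  steps=[
    [0.7, [0, 0, 0], 0],
    [0.7, [0, 0, 0], 0],
  ],
)

```text
clock: 11.77
eef_pos: [605.2, 62.6, 246.3]
eef_rot: [3.141, 0.0, -0.117]
wrist_force: [0.1, 0.2, 0.4]
finger_gap: 65.7
```

```bash
python3 -c "
from h import *
go(2,98,112)
p,d=manip.camera('wrist'); cv2.imwrite('pics/w8.png',p[:,:,::-1])
s=manip.read_state(); f=fcloud(wcloud(d,s['eef_pos'],s['eef_rot'])[:265]); q=f[(abs(f[:,2]-132)<5)&(abs(f[:,0])<40)&(abs(f[:,1]-97)<30)]
print(np.percentile(q,[0.5,2,50,98,99.5],0).round(1))
go(2,98,112)"
```

```text
fix [ 1.  97.4] z 246.3 yaw-rel 0.0035 F [0.15 0.16 0.39] gap 65.7 t 11.7667
cm in tool [np.float64(0.1), np.float64(-0.06), np.float64(13.43)]
[[-19.1  76.3 129.4]
 [-18.2  76.5 130.6]
 [  2.7  94.  132.5]
 [ 23.7 110.4 134.7]
 [ 24.5 110.7 135.9]]
fix [ 1.1 96.7] z 246.4 yaw-rel 0.0024 F [-0.17  0.48  0.11] gap 65.8 t 11.8167
cm in tool [np.float64(0.09), np.float64(-0.13), np.float64(13.44)]
```

View pics/w8.png

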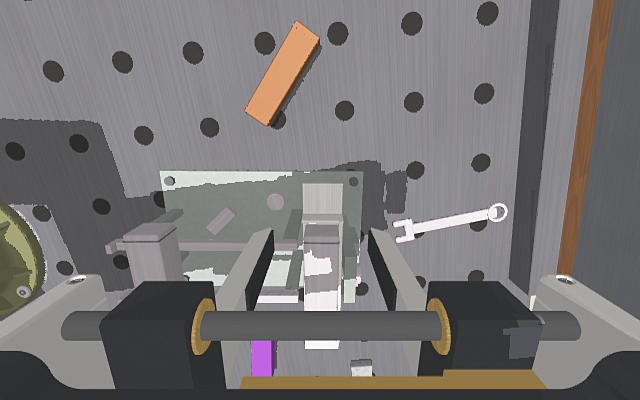

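Emit:
arm_command(
  steps=[
    [0.7, [0.1, -0.1, 3], 0],
    [0.7, [0, 0, 3.3], 0],
    [0.7, [0, 0, 3.3], 0],
    [0.7, [0, 0, 3.0], 0],
    [0.7, [0, 0, 0.8], 0],
  ],
)

```text
clock: 12.23
eef_pos: [604.3, 62.1, 107.8]
eef_rot: [3.14, 0.006, -0.12]
wrist_force: [-0.7, -0.3, -0.3]
finger_gap: 65.7
```

Emit:
arm_command(
  steps=[
    [0.3, [0, 0, 0], 0],
    [0.3, [0, 0, 0], 0],
    [0.3, [0, 0, 0], 0],
    [0.3, [0, 0, 0], 0],
    [0.3, [0, 0, 0], 0],
  ],
  force=40,
)

```text
clock: 12.65
eef_pos: [607.1, 63.7, 114.5]
eef_rot: [-3.141, -0.003, -0.118]
wrist_force: [-1.4, -1.6, 5.9]
finger_gap: 43.2
```

Emit:
arm_command(
  steps=[
    [0.3, [0, 0, 0], 0],
    [0.3, [0, 0, 0], 0],
  ],
)

```text
clock: 12.82
eef_pos: [607.1, 63.7, 114.3]
eef_rot: [-3.142, -0.003, -0.118]
wrist_force: [-1.8, -1.7, 5.8]
finger_gap: 42.7
```

```bash
python3 -c "
from h import *
go(2,98,112)"
```

```text
fix [ 2.8 98.7] z 114.3 yaw-rel 0.003 F [-1.75 -1.73  5.81] gap 42.7 t 12.8167
cm in tool [np.float64(-0.08), np.float64(0.07), np.float64(0.23)]
```

Emit:
arm_command(
  steps=[
    [0.3, [0, 0, -0.1], 0],
    [0.3, [0, 0, -0.1], 0],
    [0.3, [0, 0, -0.1], 0],
    [0.3, [0, 0, -0.1], 0],
  ],
)

```text
clock: 13.15
eef_pos: [607.0, 63.7, 116.9]
eef_rot: [3.142, -0.002, -0.118]
wrist_force: [5.6, -2.8, -2.6]
finger_gap: 42.9
```

Emit:
arm_command(
  steps=[
    [0.3, [0, 0, -0.1], 0],
    [0.3, [0, 0, -0.1], 0],
  ],
)

```text
clock: 13.32
eef_pos: [606.9, 63.7, 118.8]
eef_rot: [3.141, -0.002, -0.118]
wrist_force: [4.5, -3.3, -2.3]
finger_gap: 43.0
```

Emit:
arm_command(
  steps=[
    [0.3, [0, 0, -0.1], 0],
    [0.3, [0, 0, -0.1], 0],
  ],
)

```text
clock: 13.48
eef_pos: [606.9, 63.6, 120.7]
eef_rot: [3.141, -0.002, -0.118]
wrist_force: [5.9, -3.7, -4.5]
finger_gap: 43.3
```

Emit:
arm_command(
  steps=[
    [0.3, [0, 0, 0.1], 0],
    [0.3, [0, 0, 0.1], 0],
    [0.3, [0, 0, 0.1], 0],
    [0.3, [0, 0, 0.1], 0],
  ],
)

```text
clock: 13.82
eef_pos: [607.0, 63.7, 117.2]
eef_rot: [-3.142, -0.002, -0.118]
wrist_force: [3.8, -2.7, 4.7]
finger_gap: 43.0
```

```bash
python3 -c "
from h import *
go(2,98,112)"
```

```text
fix [ 2.7 98.7] z 117.2 yaw-rel 0.0029 F [ 3.8  -2.74  4.66] gap 43.0 t 13.8167
cm in tool [np.float64(-0.07), np.float64(0.06), np.float64(0.52)]
```

Emit:
arm_command(
  steps=[
    [0.3, [0, 0, 0.1], 0],
    [0.3, [0, 0, 0.1], 0],
  ],
)

```text
clock: 13.98
eef_pos: [607.0, 63.8, 115.3]
eef_rot: [3.142, -0.002, -0.118]
wrist_force: [3.6, -3.0, 5.9]
finger_gap: 43.0
```

Emit:
arm_command(
  steps=[
    [0.3, [0, 0, 0.1], 0],
    [0.3, [0, 0, 0.1], 0],
  ],
)

```text
clock: 14.15
eef_pos: [607.0, 63.7, 113.3]
eef_rot: [3.142, -0.002, -0.118]
wrist_force: [2.7, -3.3, 5.5]
finger_gap: 43.2
```

Emit:
arm_command(
  steps=[
    [0.3, [0, 0, 0.1], 0],
    [0.3, [0, 0, 0.1], 0],
  ],
)

```text
clock: 14.32
eef_pos: [607.0, 63.7, 111.4]
eef_rot: [3.141, -0.002, -0.118]
wrist_force: [3.4, -2.9, 7.0]
finger_gap: 42.8
```

Emit:
arm_command(
  steps=[
    [0.3, [0, 0, -0.1], 0],
    [0.3, [0, 0, -0.1], 0],
    [0.3, [0, 0, -0.1], 0],
    [0.3, [0, 0, -0.1], 0],
  ],
)

```text
clock: 14.65
eef_pos: [606.9, 63.7, 114.6]
eef_rot: [3.142, -0.002, -0.118]
wrist_force: [6.5, -3.8, -1.7]
finger_gap: 42.9
```

Emit:
arm_command(
  steps=[
    [0.3, [0, 0, -0.1], 0],
    [0.3, [0, 0, -0.1], 0],
  ],
)

```text
clock: 14.82
eef_pos: [607.0, 63.7, 116.5]
eef_rot: [3.142, -0.002, -0.118]
wrist_force: [6.9, -3.9, -1.6]
finger_gap: 42.8
```

```bash
python3 -c "
import numpy as np
th=np.linspace(0.022,np.pi/2+0.01,27); R=9.85
y=R*np.cos(th); z=R*np.sin(th)
Y=np.round(-(y-y[0]),2);Z=np.round(-(z-z[0]),2)
r=[[0.3,[0,round(a,2),round(b,2)],0] for a,b in zip(np.diff(Y),np.diff(Z))]
for i in range(0,26,5): print(r[i:i+5])
"
```

```text
[[0.3, [0, np.float64(0.03), np.float64(-0.59)], 0], [0.3, [0, np.float64(0.07), np.float64(-0.59)], 0], [0.3, [0, np.float64(0.1), np.float64(-0.58)], 0], [0.3, [0, np.float64(0.13), np.float64(-0.57)], 0], [0.3, [0, np.float64(0.17), np.float64(-0.57)], 0]]
[[0.3, [0, np.float64(0.21), np.float64(-0.55)], 0], [0.3, [0, np.float64(0.23), np.float64(-0.54)], 0], [0.3, [0, np.float64(0.27), np.float64(-0.53)], 0], [0.3, [0, np.float64(0.3), np.float64(-0.51)], 0], [0.3, [0, np.float64(0.33), np.float64(-0.49)], 0]]
[[0.3, [0, np.float64(0.36), np.float64(-0.47)], 0], [0.3, [0, np.float64(0.38), np.float64(-0.45)], 0], [0.3, [0, np.float64(0.41), np.float64(-0.42)], 0], [0.3, [0, np.float64(0.44), np.float64(-0.4)], 0], [0.3, [0, np.float64(0.46), np.float64(-0.37)], 0]]
[[0.3, [0, np.float64(0.48), np.float64(-0.34)], 0], [0.3, [0, np.float64(0.5), np.float64(-0.31)], 0], [0.3, [0, np.float64(0.52), np.float64(-0.29)], 0], [0.3, [0, np.float64(0.53), np.float64(-0.25)], 0], [0.3, [0, np.float64(0.55), np.float64(-0.22)], 0]]
[[0.3, [0, np.float64(0.56), np.float64(-0.18)], 0], [0.3, [0, np.float64(0.57), np.float64(-0.15)], 0], [0.3, [0, np.float64(0.58), np.float64(-0.12)], 0], [0.3, [0, np.float64(0.59), np.float64(-0.08)], 0], [0.3, [0, np.float64(0.59), np.float64(-0.05)], 0]]
[[0.3, [0, np.float64(0.59), np.float64(-0.01)], 0]]
```

Emit:
arm_command(
  steps=[
    [0.3, [0, 0.03, -0.59], 0],
    [0.3, [0, 0.07, -0.59], 0],
    [0.3, [0, 0.1, -0.58], 0],
    [0.3, [0, 0.13, -0.57], 0],
    [0.3, [0, 0.17, -0.57], 0],
  ],
)

```text
clock: 15.23
eef_pos: [606.3, 58.9, 145.4]
eef_rot: [-3.141, -0.001, -0.118]
wrist_force: [8.8, -3.3, -5.1]
finger_gap: 43.0
```

```bash
python3 -c "
from h import *
go(2,98,112)
p,d=manip.camera('scene'); cv2.imwrite('pics/sc9.png',cv2.resize(p[60:230,220:400,::-1],None,fx=4,fy=3.5))
"
```

```text
fix [ 2.6 93.8] z 145.4 yaw-rel 0.0029 F [ 8.78 -3.26 -5.1 ] gap 43.0 t 15.2333
cm in tool [np.float64(-0.06), np.float64(-0.42), np.float64(3.34)]
```

View pics/sc9.png

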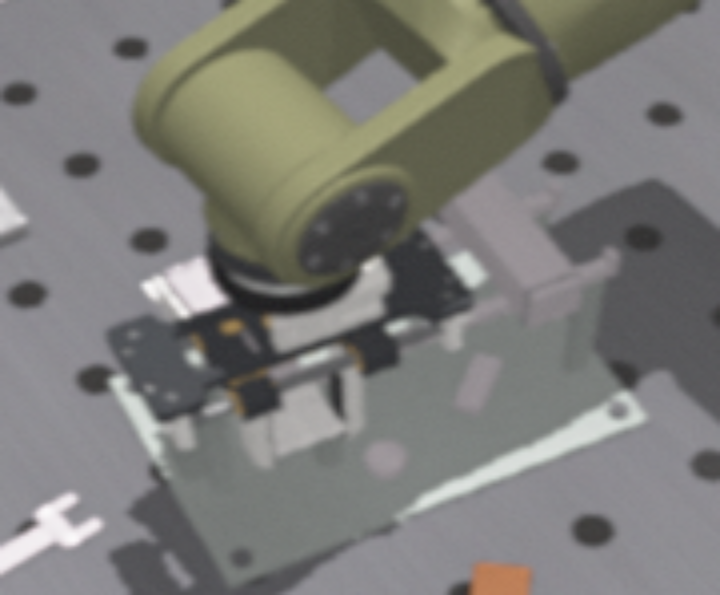

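Emit:
arm_command(
  steps=[
    [0.3, [0, 0.21, -0.55], 0],
    [0.3, [0, 0.23, -0.54], 0],
    [0.3, [0, 0.27, -0.53], 0],
    [0.3, [0, 0.3, -0.51], 0],
    [0.3, [0, 0.33, -0.49], 0],
  ],
)

```text
clock: 15.7
eef_pos: [604.7, 45.6, 171.4]
eef_rot: [-3.141, -0.001, -0.118]
wrist_force: [8.9, -1.9, -6.3]
finger_gap: 42.7
```

Emit:
arm_command(
  steps=[
    [0.3, [0, 0.36, -0.47], 0],
    [0.3, [0, 0.38, -0.45], 0],
    [0.3, [0, 0.41, -0.42], 0],
    [0.3, [0, 0.44, -0.4], 0],
    [0.3, [0, 0.46, -0.37], 0],
  ],
)

```text
clock: 16.12
eef_pos: [602.2, 25.4, 192.3]
eef_rot: [-3.141, -0.001, -0.118]
wrist_force: [9.6, -1.3, -7.6]
finger_gap: 43.3
```

```bash
python3 -c "
from h import *
go(2,0,212.8)
p,d=manip.camera('scene'); cv2.imwrite('pics/sc10.png',cv2.resize(p[60:230,220:400,::-1],None,fx=4,fy=3.5))
"
```

```text
fix [ 2.6 60.1] z 192.3 yaw-rel 0.003 F [ 9.55 -1.3  -7.6 ] gap 43.3 t 16.1167
cm in tool [np.float64(-0.08), np.float64(6.01), np.float64(-2.05)]
```

View pics/sc10.png

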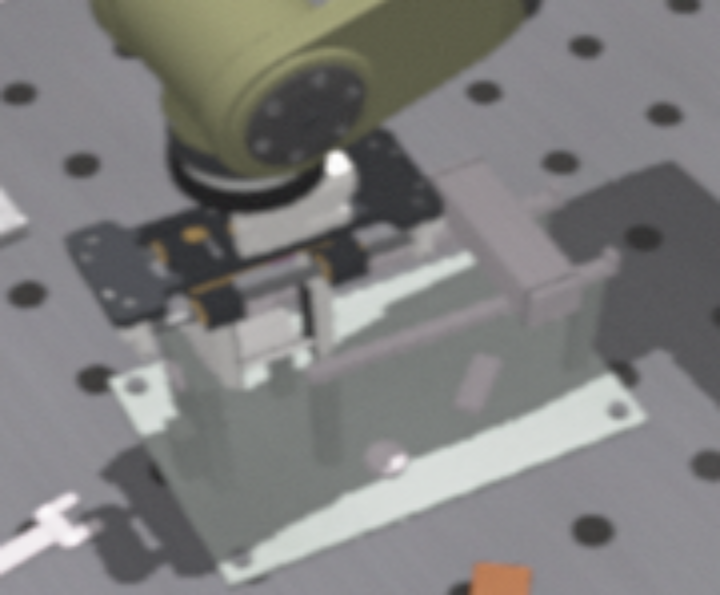

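Emit:
arm_command(
  steps=[
    [0.3, [0, 0.48, -0.34], 0],
    [0.3, [0, 0.5, -0.31], 0],
    [0.3, [0, 0.52, -0.29], 0],
    [0.3, [0, 0.53, -0.25], 0],
    [0.3, [0, 0.55, -0.22], 0],
  ],
)

```text
clock: 16.58
eef_pos: [599.2, 0.3, 206.3]
eef_rot: [-3.14, -0.001, -0.118]
wrist_force: [9.4, 1.7, -6.1]
finger_gap: 43.1
```

Emit:
arm_command(
  steps=[
    [0.3, [0, 0.56, -0.18], 0],
    [0.3, [0, 0.57, -0.15], 0],
    [0.3, [0, 0.58, -0.12], 0],
    [0.3, [0, 0.59, -0.08], 0],
    [0.3, [0, 0.59, -0.05], 0],
  ],
)

```text
clock: 17.0
eef_pos: [595.8, -27.9, 212.9]
eef_rot: [-3.139, -0.001, -0.117]
wrist_force: [5.0, 5.7, 1.8]
finger_gap: 42.9
```

```bash
python3 -c "
from h import *
go(2,0,212.8)
p,d=manip.camera('scene'); cv2.imwrite('pics/sc11.png',cv2.resize(p[60:230,220:400,::-1],None,fx=4,fy=3.5))
"
```

```text
fix [2.7 6.4] z 212.9 yaw-rel 0.0037 F [4.98 5.71 1.82] gap 42.9 t 17.0
cm in tool [np.float64(-0.07), np.float64(0.64), np.float64(0.01)]
```

View pics/sc11.png

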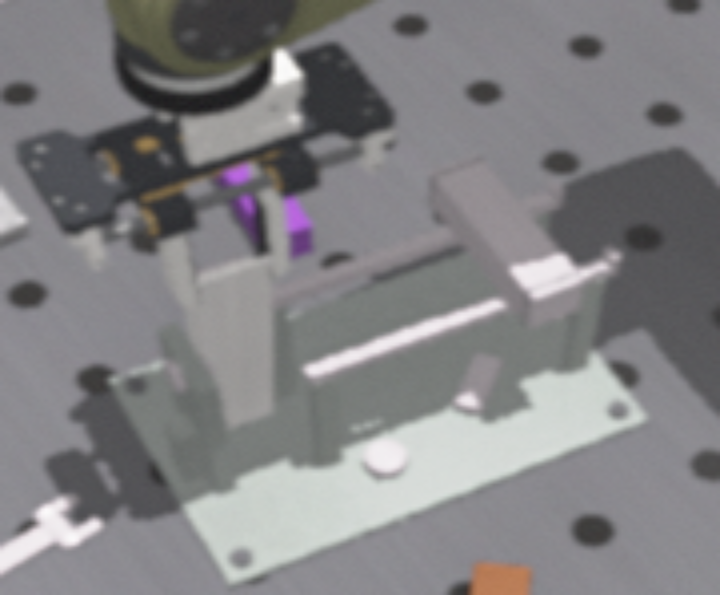

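Nearly upright; finish gently onto the stop.

Emit:
arm_command(
  steps=[
    [0.3, [0, 0.3, 0], 0],
    [0.3, [0, 0.2, 0], 0],
    [0.3, [0, 0.15, 0], 0],
    [0.3, [0, 0, 0], 0],
  ],
)

```text
clock: 17.38
eef_pos: [595.0, -34.4, 213.2]
eef_rot: [-3.139, -0.001, -0.118]
wrist_force: [3.2, 3.6, 4.8]
finger_gap: 42.6
```

```bash
python3 -c "
from h import *
go(2,0,212.8)"
```

```text
fix [ 2.7 -0.2] z 213.2 yaw-rel 0.0034 F [3.21 3.64 4.84] gap 42.6 t 17.3833
cm in tool [np.float64(-0.07), np.float64(-0.02), np.float64(0.04)]
```

Emit:
arm_command(
  steps=[
    [0.3, [0, 0.1, 0], 0],
    [0.3, [0, 0.1, 0], 0],
    [0.3, [0, 0, 0], 0],
  ],
)

```text
clock: 17.63
eef_pos: [594.9, -36.2, 213.3]
eef_rot: [-3.139, -0.002, -0.117]
wrist_force: [3.7, 4.7, 4.4]
finger_gap: 42.1
```

Emit:
arm_command(
  steps=[
    [0.3, [0, 0.1, 0], 0],
    [0.3, [0, 0.1, 0], 0],
    [0.3, [0, 0, 0], 0],
  ],
)

```text
clock: 17.88
eef_pos: [594.6, -38.2, 213.3]
eef_rot: [-3.139, -0.002, -0.117]
wrist_force: [3.6, 4.9, 5.1]
finger_gap: 41.8
```

Emit:
arm_command(
  steps=[
    [0.7, [0, 0, 0], 0],
    [0.7, [0, 0, 0], 0],
    [0.7, [0, 0, 0], 0],
    [0.7, [0, 0, 0], 0],
  ],
)

```text
clock: 18.22
eef_pos: [593.9, -39.4, 212.3]
eef_rot: [3.142, 0.001, -0.118]
wrist_force: [-0.4, 0.9, 0.7]
finger_gap: 64.4
```

Emit:
arm_command(
  steps=[
    [0.7, [0, 0, -3], 0],
    [0.7, [0, 0, -3], 0],
    [0.7, [0, 0, -3], 0],
    [0.7, [0, -3, -2], 0],
    [0.7, [0, -3, 0], 0],
  ],
)

```text
clock: 18.63
eef_pos: [601.9, 19.8, 327.5]
eef_rot: [-3.141, -0.006, -0.121]
wrist_force: [0.6, 0.0, -1.1]
finger_gap: 65.7
```

```bash
python3 -c "
from h import *
go(2,0,212.8)
for n in ('scene','top'):
    p,d=manip.camera(n); np.save(f'pics/{n}12.npy',d); cv2.imwrite(f'pics/{n}12.png',cv2.resize(p[60:230,220:400,::-1] if n=='scene' else p[145:290,290:430,::-1],None,fx=4,fy=4 if n=='top' else 3.5))
    f=fcloud(cloud(n,d)); q=f[(abs(f[:,0]-2)<21)&(abs(f[:,1])<60)&(f[:,2]>60)&(f[:,2]<245)]
    for z in range(70,245,15):
        r=q[abs(q[:,2]-z)<6]
        if len(r)>5: print(n,z,len(r),np.percentile(r[:,1],[2,50,98]).round(1),np.percentile(r[:,0],[2,98]).round(1))
"
```

```text
fix [ 2.9 54.5] z 327.5 yaw-rel 0.0005 F [ 0.62  0.03 -1.06] gap 65.7 t 18.6333
cm in tool [np.float64(-0.09), np.float64(5.45), np.float64(11.47)]
scene 70 37 [-1.4  0.2  2.5] [-17.1  17.5]
scene 85 39 [-1.   0.9  3.4] [-17.5  18. ]
scene 100 36 [-0.   1.5  3.8] [-18.   17.4]
scene 115 41 [0.6 2.  3.9] [-16.8  19.1]
scene 130 45 [1.2 2.9 4.9] [-18.1  20.5]
scene 145 52 [1.9 3.8 5.8] [-18.3  20.6]
scene 160 44 [2.3 4.  5.6] [-16.7  21.8]
scene 175 53 [2.9 4.5 6.2] [-17.4  21.8]
scene 190 56 [3.3 5.4 7.4] [-18.1  22. ]
scene 205 64 [-18.9   5.8   7.6] [-16.3  22.5]
scene 220 52 [4.4 6.1 8.5] [-17.7  21.5]
scene 235 74 [3.3 6.7 8.8] [-17.8  21.5]
top 190 24 [-36.8 -30.1 -24.5] [ 7.7 17.2]
top 205 71 [-23.  -13.2  -3.6] [ 2.8 21.9]
top 235 7 [2.7 4.6 5.2] [ 8.9 15.4]
```

View pics/scene12.png

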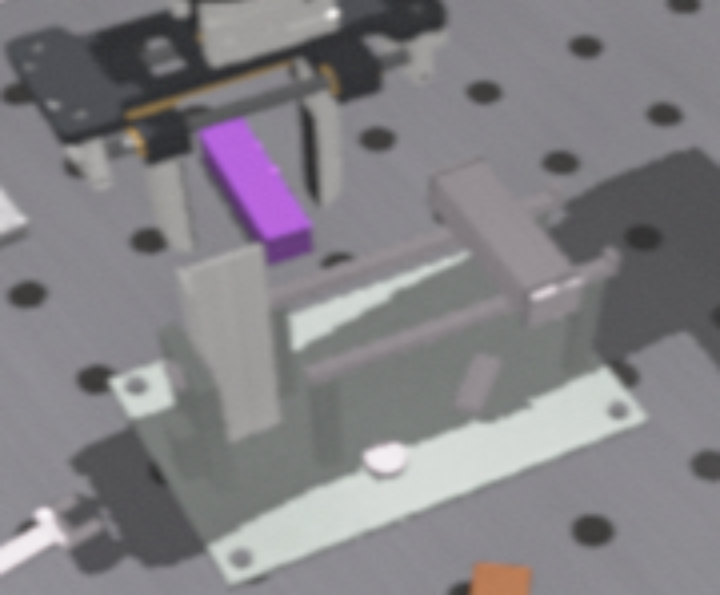

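View pics/top12.png

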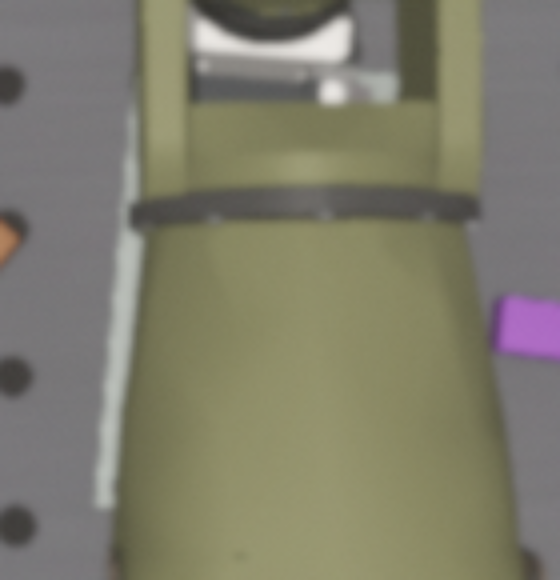

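Emit:
arm_command(
  steps=[
    [0, [0, 0, 2.3], 0],
    [0, [0, 0, 2.3], 0],
    [0, [0, 0, 2.3], 0],
    [0, [0, 0, 2.3], 0],
    [0, [0, 0, 2.0], 0],
  ],
)

```text
clock: 19.15
eef_pos: [600.5, 19.5, 208.4]
eef_rot: [3.141, 0.002, -0.118]
wrist_force: [0.2, -0.0, -0.3]
finger_gap: 35.8
```

Emit:
arm_command(
  steps=[
    [0, [0, 0, 0], 0],
    [0, [0, 0.5, 0], 0],
    [0, [0, 0.5, 0], 0],
    [0, [0, 0.5, 0], 0],
    [0, [0, 0, 0], 0],
  ],
)

```text
clock: 19.57
eef_pos: [599.7, 4.0, 211.9]
eef_rot: [3.141, -0.002, -0.119]
wrist_force: [-0.2, 0.1, 0.1]
finger_gap: 2.7
```

```bash
python3 -c "
from h import *
go(2,20,215)"
```

```text
fix [ 2.7 38.5] z 211.9 yaw-rel 0.0021 F [-0.18  0.1   0.1 ] gap 2.7 t 19.5667
cm in tool [np.float64(-0.07), np.float64(1.85), np.float64(-0.31)]
```

Emit:
arm_command(
  steps=[
    [0, [0, 0.5, 0], 0],
    [0, [0, 0.5, 0], 0],
    [0, [0, 0.5, 0], 0],
    [0, [0, 0.4, 0], 0],
    [0, [0, 0, 0], 0],
  ],
)

```text
clock: 19.98
eef_pos: [597.1, -14.5, 210.7]
eef_rot: [3.141, 0.0, -0.119]
wrist_force: [1.0, -0.1, -0.3]
finger_gap: 0.5
```

Emit:
arm_command(
  steps=[
    [0, [0, 0.1, 0], 0],
    [0, [0, 0.1, 0], 0],
    [0, [0, 0.1, 0], 0],
    [0, [0, 0.1, 0], 0],
    [0, [0, 0, 0], 0],
  ],
)

```text
clock: 20.4
eef_pos: [596.7, -17.6, 210.7]
eef_rot: [-3.141, -0.0, -0.118]
wrist_force: [-0.2, 0.2, 0.1]
finger_gap: -0.2
```

Emit:
arm_command(
  steps=[
    [0, [0, 0.1, 0], 0],
    [0, [0, 0.1, 0], 0],
    [0, [0, 0, 0], 0],
  ],
)

```text
clock: 20.65
eef_pos: [596.5, -19.6, 210.7]
eef_rot: [-3.142, -0.0, -0.118]
wrist_force: [0.1, 1.0, 0.2]
finger_gap: 0.6
```

```bash
python3 -c "
from h import *
go(2,20,215)"
```

```text
fix [ 2.3 14.7] z 210.7 yaw-rel 0.003 F [0.06 0.99 0.16] gap 0.6 t 20.65
cm in tool [np.float64(-0.03), np.float64(-0.53), np.float64(-0.43)]
```

Emit:
arm_command(
  steps=[
    [0, [0, 0.1, 0], 0],
    [0, [0, 0.1, 0], 0],
    [0, [0, 0, 0], 0],
  ],
)

```text
clock: 20.9
eef_pos: [596.3, -21.5, 210.8]
eef_rot: [-3.141, -0.0, -0.118]
wrist_force: [-0.5, 2.8, 2.3]
finger_gap: 0.2
```

Emit:
arm_command(
  steps=[
    [0, [0, 0.1, 0], 0],
    [0, [0, 0.1, 0], 0],
    [0, [0, 0, 0], 0],
  ],
)

```text
clock: 21.15
eef_pos: [596.2, -21.6, 210.8]
eef_rot: [-3.138, -0.0, -0.117]
wrist_force: [2.0, 15.1, 1.5]
finger_gap: 0.6
```

Emit:
arm_command(
  steps=[
    [0, [0, 0.1, 0], 0],
    [0, [0, 0.1, 0], 0],
    [0, [0, 0, 0], 0],
  ],
)

```text
clock: 21.4
eef_pos: [596.2, -21.8, 210.8]
eef_rot: [-3.135, -0.0, -0.116]
wrist_force: [3.4, 25.7, 2.8]
finger_gap: 0.5
```

Emit:
arm_command(
  steps=[
    [0, [0, -1, 0], 0],
    [0, [0, -2, 0], 0],
    [0, [0, -3, -3], 0],
    [0, [0, -3, -3], 0],
    [0, [0, -3, -3], 0],
  ],
)

```text
clock: 21.82
eef_pos: [609.5, 92.8, 300.1]
eef_rot: [3.141, 0.001, -0.119]
wrist_force: [0.4, 0.2, 0.4]
finger_gap: 0.7
```

Emit:
arm_command(
  steps=[
    [0, [0, -3.5, 0], 0],
    [0, [0, -3.5, 0], 0],
    [0, [0, -3.5, 0], 0],
    [0, [0, -3.5, 0], 0],
    [0, [0, -3.5, 0], 0],
  ],
)

```text
clock: 22.23
eef_pos: [630.3, 267.2, 298.9]
eef_rot: [3.141, -0.0, -0.118]
wrist_force: [0.5, -0.1, 0.2]
finger_gap: 0.4
```

Emit:
arm_command(
  steps=[
    [0, [0, 0, 0], 0],
    [0, [0, 0, 0], 0],
    [0, [0, 0, 0], 0],
  ],
)

```text
clock: 22.48
eef_pos: [630.4, 265.2, 298.7]
eef_rot: [3.141, 0.0, -0.118]
wrist_force: [-0.2, -0.6, -0.3]
finger_gap: 0.7
```

```bash
python3 -c "
from h import *
go(2,0,212.8)
for n in ('scene','top'):
    p,d=manip.camera(n); cv2.imwrite(f'pics/{n}13.png',cv2.resize(p[60:230,220:400,::-1] if n=='scene' else p[145:290,290:430,::-1],None,fx=4,fy=4 if n=='top' else 3.5))
    f=fcloud(cloud(n,d)); q=f[(abs(f[:,0]-2)<21)&(abs(f[:,1])<60)&(f[:,2]>60)&(f[:,2]<245)]
    for z in range(70,245,30):
        r=q[abs(q[:,2]-z)<6]
        if len(r)>5: print(n,z,len(r),np.percentile(r[:,1],[2,50,98]).round(1),np.percentile(r[:,0],[2,98]).round(1))
    q=f[(abs(f[:,0]+180)<30)&(f[:,2]>164)&(f[:,2]<173)&(abs(f[:,1])<90)]
    if len(q): print('wait',rect(q))
    q=f[(abs(f[:,0])<40)&(f[:,2]>180)&(f[:,2]<196)&(f[:,1]<-4)&(f[:,1]>-60)]
    if len(q): print('posttop',len(q),np.median(q,0),rect(q))
"
```

```text
fix [  1.6 301.5] z 298.7 yaw-rel 0.0028 F [-0.21 -0.58 -0.31] gap 0.7 t 22.4833
cm in tool [np.float64(-0.05), np.float64(30.15), np.float64(8.59)]
scene 70 36 [0.9 2.9 5. ] [-17.7  17.4]
scene 100 39 [1.3 2.7 4.4] [-17.7  17.8]
scene 130 48 [0.6 3.  5. ] [-17.4  22.1]
scene 160 49 [1.  2.7 4.5] [-16.9  21.5]
scene 190 52 [0.9 3.  4.8] [-16.5  21. ]
scene 220 59 [0.9 3.1 4.6] [-16.5  22.2]
posttop 12 [ 23.80624048 -14.91632348 188.24496603] (array([ 23.8, -15. ]), array([ 0.7, 20.7]), 0.011)
top 70 13 [-28.4   0.4   1.1] [-18.9  14.7]
top 100 12 [-29.6  -5.2   1.2] [-18.9  13.4]
top 130 21 [-35.4   0.9   5.1] [-19.   21.1]
top 160 15 [-37.6  -9.8   1.2] [-18.9   7.3]
top 190 79 [-38.5 -31.8   1.3] [-17.8  16.2]
top 220 10 [0.8 1.  1.4] [-14.7  19. ]
wait (array([-180.9,   -0.4]), array([ 35.8, 130.1]), 0.0156)
posttop 81 [ -3.05344757 -32.73907532 186.6308626 ] (array([ -5.2, -31.5]), array([23. , 41.8]), 1.1095)
```

View pics/scene13.png

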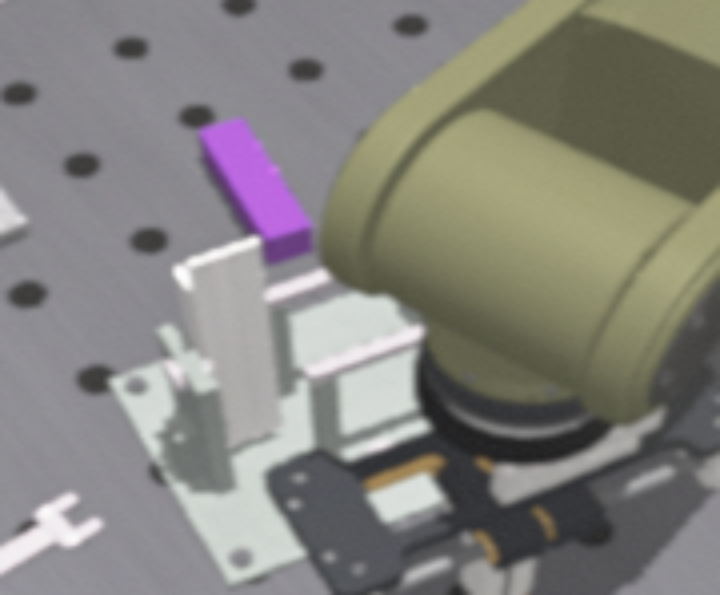

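View pics/top13.png

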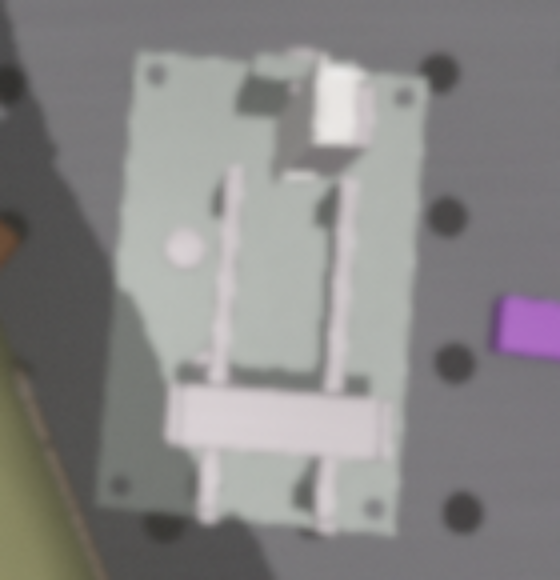

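```bash
python3 -c "
from cell import manip
print(manip.sign_off(), manip.read_state()['wrist_force'])"
```

```text
the job is handed in; nothing more can be done
the job is handed in; nothing more can be done
```

The front post now stands upright in the fully tipped cradle with its right (-y) end down, which I felt to be the heavy end. I handed the job in at about 22.5 s; sign-off gave no verdict.

- **Push:** I pushed the front post home with both open fingers. They met the wall at about 20 N. The cameras then put the post at about x = 1 mm, y = -1 mm in the fixture, square to it.
- **Feel:** Pinching the right tab, lifting took about 7.5 N and pressing about 2 N. At the left tab, lifting took about 2 to 4 N and pressing about 6 N. The two ends agree that the right end is heavy.
- **Tip:** I lifted the light left tab round its arc to tip the cradle right end down. After I let go, the first check showed it about 0.04 rad short of its stop. I pushed it on with the shut fingers, which stopped at about 25 N without moving further.

**Last checks:**
- The cradle floor is vertical, to within about 1 mm over 150 mm of height.
- The post's top is at about 188 mm, as expected for a post standing on the lip.
- The waiting post is within about 1 mm of where it was.
- In the pictures the nut still looks in its place, and the arm never went near the hammer. The offcut was hidden from the last views; it looked unmoved in the views taken as the cradle was tipped.
- The arm was well clear and the wrist force near zero.
- The two fixed cameras disagreed by 2 to 3 mm, so I used averages checked against the wrist camera.

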